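# Pack up the near half of the backgammon board until it lies level

### The job

The near half of the backgammon board is swung up over a stone coaster: on that coaster, lay flat the packing plates that together with it exactly fill the space under the near half, so that it will lie level with the far half. Then swing the near half down and press it firmly, but without forcing it, onto the stack, so that it rests level on the plates. Leave the tea glass, sugar bowl and dice tower where they stand, and all four plates lying flat.

Things in the scene. Friction and masses are not known exactly. Their poses are not given: they have to be found in the camera images.
- board: Fixed far half of a wooden backgammon board (170 x 220 mm, 18 mm thick), checkers on it, on a plinth. Origin on the table straight below the middle of the hinge line; x points from the hinge line across the far half, away from the near half; y along the hinge line, z up. The hinge line is 68 mm above the table, at the top faces; the underside of both halves, when level, is 50 mm above the table.
- leaf: Near half: panel 170 x 220 x 18 mm, 0.4 kg. Origin on the hinge line; it runs from x = 0 to -170 mm, y -110 to 110, z -18 (underside) to 0 (playing face). Axes parallel to the board's when level; swinging up turns it about +y. Starts 50 to 60 degrees up, overhanging the coaster; stiff hinge (friction 0.5 N m) stays where left, from 8 degrees below level to 63 above.
- coaster_8: Round polished stone coaster, 90 mm across, 8 mm thick, fixed to the table. Origin at the centre of its underside. One of the three coasters (8, 14 and 20 mm thick) lies under the raised near half, about 125 mm from the hinge line; the other two lie off to the side.
- coaster_14: Round polished stone coaster, 90 mm across, 14 mm thick, fixed to the table. Origin at the centre of its underside. One of the three coasters (8, 14 and 20 mm thick) lies under the raised near half, about 125 mm from the hinge line; the other two lie off to the side.
- coaster_20: Round polished stone coaster, 90 mm across, 20 mm thick, fixed to the table. Origin at the centre of its underside. One of the three coasters (8, 14 and 20 mm thick) lies under the raised near half, about 125 mm from the hinge line; the other two lie off to the side.
- plate_12: Loose flat wooden packing plate, 80 mm long (its x), 45 mm wide (its y), 12 mm thick (its z); plain wood like the other three. Origin at the centre of its underside. Starts lying flat on the table, its length roughly along world x.
- plate_18: Loose flat wooden packing plate, 68 mm long (its x), 45 mm wide (its y), 18 mm thick (its z); plain wood like the other three. Origin at the centre of its underside. Starts lying flat on the table, its length roughly along world x.
- plate_21: Loose flat wooden packing plate, 56 mm long (its x), 45 mm wide (its y), 21 mm thick (its z); plain wood like the other three. Origin at the centre of its underside. Starts lying flat on the table, its length roughly along world x.
- plate_24: Loose flat wooden packing plate, 48 mm long (its x), 45 mm wide (its y), 24 mm thick (its z); plain wood like the other three. Origin at the centre of its underside. Starts lying flat on the table, its length roughly along world x.
- tea_glass: Bystander: glass tea cup, 58 mm across, 85 mm tall. Origin at the centre of its underside.
- sugar_bowl: Bystander: lidded ceramic sugar bowl, 90 mm across, 90 mm tall. Origin at the centre of its underside.
- dice_tower: Bystander: clear acrylic dice tower, 80 x 80 mm, 190 mm tall. Origin at the centre of its underside.
Things that resemble listed ones, but are neither listed nor needed, are in the scene too. What is shaped like the plate_24 but pink is not meant.

How it is judged:
On the way:
1. the near half is pressed firmly (at least 3 N) onto a plate stacked over a coaster (((contact force between leaf and plate_12 above 3 N and (horizontal distance between plate_12 and coaster_8 below 0.04 m or horizontal distance between plate_12 and coaster_14 below 0.04 m or horizontal distance between plate_12 and coaster_20 below 0.04 m)) or (contact force between leaf and plate_18 above 3 N and (horizontal distance between plate_18 and coaster_8 below 0.04 m or horizontal distance between plate_18 and coaster_14 below 0.04 m or horizontal distance between plate_18 and coaster_20 below 0.04 m)) or (contact force between leaf and plate_21 above 3 N and (horizontal distance between plate_21 and coaster_8 below 0.04 m or horizontal distance between plate_21 and coaster_14 below 0.04 m or horizontal distance between plate_21 and coaster_20 below 0.04 m)) or (contact force between leaf and plate_24 above 3 N and (horizontal distance between plate_24 and coaster_8 below 0.04 m or horizontal distance between plate_24 and coaster_14 below 0.04 m or horizontal distance between plate_24 and coaster_20 below 0.04 m)))), for 0.1 s.
At the end, for the whole second after the job is handed in: The near half is level within 0.018 rad (1 degree) and bears with more than 0.5 N on a packing plate whose centre is within 40 mm, seen from above, of the centre of a coaster; all four plates lie flat (within 0.08 rad) and everything is at rest (angle between leaf's own z axis and vertical below 0.018 rad and ((contact force between leaf and plate_12 above 0.5 N and (horizontal distance between plate_12 and coaster_8 below 0.04 m or horizontal distance between plate_12 and coaster_14 below 0.04 m or horizontal distance between plate_12 and coaster_20 below 0.04 m)) or (contact force between leaf and plate_18 above 0.5 N and (horizontal distance between plate_18 and coaster_8 below 0.04 m or horizontal distance between plate_18 and coaster_14 below 0.04 m or horizontal distance between plate_18 and coaster_20 below 0.04 m)) or (contact force between leaf and plate_21 above 0.5 N and (horizontal distance between plate_21 and coaster_8 below 0.04 m or horizontal distance between plate_21 and coaster_14 below 0.04 m or horizontal distance between plate_21 and coaster_20 below 0.04 m)) or (contact force between leaf and plate_24 above 0.5 N and (horizontal distance between plate_24 and coaster_8 below 0.04 m or horizontal distance between plate_24 and coaster_14 below 0.04 m or horizontal distance between plate_24 and coaster_20 below 0.04 m))) and angle between each of plate_12, plate_18, plate_21, plate_24's own z axis and vertical below 0.08 rad and linear speed of each of plate_12, plate_18, plate_21, plate_24 below 0.01 m/s and angular speed of leaf below 0.01 rad/s); the robot touches nothing.
It fails at once if a bystander (tea glass, sugar bowl, dice tower) is shifted by more than 25 mm or tipped (distance of any of tea_glass, sugar_bowl, dice_tower from where it was at the start of the episode above 0.025 m or angle between any of tea_glass, sugar_bowl, dice_tower's own z axis and vertical above 0.35 rad).
It fails at once if the near half is forced: the robot pushes on it with more than 45 N (contact force between any of the fingers, the arm and leaf above 45 N).
It also fails if it takes over 67 s, if anything falls off the work surface, if the arm or the gripper's body presses on something with over 40 N, if the wrist force passes 120 N, or if a joint passes its speed limit or range.

### The arm

A 6-joint arm with a two-finger parallel gripper is mounted at the origin on the work surface. World frame = base frame: x ahead of the robot, y to its left, z up, the work surface at z = 0. Lengths are in m, angles in rad, forces in N, time in s.
With the tool pointing down it reaches from about 0.35 to 0.925 m from the base axis. Payload 6.4 kg.
Tool frame: the origin (TCP) lies midway between the tips of the shut fingers; the grasp point (between the pads) lies 19 mm behind it; z points along the fingers, y is the direction in which the jaws open and shut (so a half turn about z gives the same grasp; the last joint's range is limited). The gripper opens to 85 mm and grips with 20 to 120 N. Pads are 22 mm wide; open, the fingers measure 114 mm over their backs; the gripper's body (76 mm by 85 mm) begins 54 mm behind the grasp point. The pads swing forward as they close: fully open they stand 13 mm farther back than shut.
Start: joints at [1.072, 0.245, 1.558, -0, 1.339, -0.174], TCP at [0.207, 0.616, 0.231] pointing down, gripper open.
Joint ranges: [-3.13, 3.13], [-1.02, 2.26], [0.13, 2.54], [-0.95, 4.09], [0.21, 2.88], [-2.74, 2.74]. Speed limits (rad/s): [2.57, 2.57, 3.14, 3.14, 3.14, 3.14].

### API

Orientations are given as a rotation vector (axis times angle).
In Python, from station import * gives the robot as it stands.
- The arm moves only by the shell command python3 -m creep 'ROWS' [FORCE]. ROWS is JSON, a list of rows, each an object of numbers: "wx", "wy", "wz": the turn, a rotation vector about the tool's x, y, z in degrees; "dx", "dy", "dz": the shift along the tool's x, y, z in mm; "fingers": the closure, from 0 (fully open) to 1 (shut). A call has 1 to 20 rows; each row is the pose to reach, as a shift and turn from the pose measured when the call began, along the tool's axes at that moment; what a row does not reach only later rows make up. A row lasts 1/12 s, in which the tool goes at most 41.7 mm and 7.16 degrees, less where a joint would pass 70% of its speed; a pose out of reach is approached as far as the arm can. A call with a gripper value outside its range is refused whole. The fingers move at their own pace and stop on an object; FORCE is the grip in N (left out, the last holds). Time passes only in rows, so rows that repeat a pose let the fingers close. It gives the time, the measured TCP pose, the force and the opening at its end, in the units of the state.
- get_state(): the state, without advancing time (a new reading comes with each control period).
- camera(name): name is "scene" or "top"; returns a dict with "image" (480x640x3 uint8, red, green, blue), "range_z" (480x640 float32, m along the optical axis (not along the pixel's ray), 0 where there is no reading), "fx", "fy", "cx", "cy" (pixels), "k1" (the pictures are not rectified: a ray, as slopes to the right and down, at radius r is drawn at 1 + k1 r^2 times it, then the intrinsics apply), "pose" (4x4, takes a point from camera to world coordinates). Camera axes: x right, y up, looking along -z (the intrinsics and any distortion apply to the point x, -y, -z); pixel columns grow to the right and rows downward; lengths in m; the calibration is good to about 2 mm. A picture is of the moment at which its call begins.
- close_job(): hands the job in, once; it reports no verdict.
The state is a dict: "time_s": time; "joint_pos": joint angles; "qd": joint speeds; "tau": joint torques, N m; "tool_pos": TCP position; "tool_rot": TCP orientation; "wrist_force": force on the tool from outside, world axes, zero at the start; "torque": the same for the moment, N m; "opening": finger opening in m.
Only numpy, scipy, OpenCV 4.12 (cv2) and the standard library are available. Lean on these libraries where they do the work, as an engineer would, in place of code of your own. Each camera call takes 0.05 s, during which the arm holds its last target.

## Working session

There is one attempt and no reset: what is moved stays moved. The work goes in short steps, Python scripts to look and compute and a shell command to move; the robot and the scene stay as the last step left them, time stands still between calls to the robot, and variables do not carry over. Pictures are saved under pics/ and viewed, and the job is handed in when it is done.

```bash
ls; mkdir -p pics
python3 - <<'E'
from station import *
import cv2,numpy as np
print(get_state())
for n in("scene","top"):
    c=camera(n); np.savez(f"{n}0.npz",**c); cv2.imwrite(f"pics/{n}0.png",c["image"][:,:,::-1]); print(n,c["fx"],c["fy"],c["cx"],c["cy"],c["k1"],c["pose"])
E
```

```text
pics
{'time_s': 0.0, 'joint_pos': array([ 1.07189692e+00,  2.45811167e-01,  1.55900302e+00,  1.94390725e-06,
        1.33872166e+00, -1.74075521e-01]), 'qd': array([-5.77035139e-05,  1.79336044e-04, -1.57691752e-03,  2.67719643e-04,
       -8.29038122e-05, -5.99736201e-04]), 'tau': array([-7.10470631e-04, -4.29493511e+01, -3.26131475e+01, -1.73877206e-04,
        5.37585409e-03, -3.28176100e-05]), 'tool_pos': array([0.20715016, 0.61551943, 0.2301881 ]), 'tool_rot': array([-5.07888449e-01, -3.09961343e+00,  2.87961991e-03]), 'wrist_force': array([-0.37788782,  0.2516199 , -0.16039973]), 'torque': array([-0.02502707,  0.05590005, -0.00074485]), 'opening': 0.08526480197270406}
scene 479.12335287467033 479.12335287467033 321.30485321399885 241.8345773645313 -0.1255878332597842 [[ 0.5291868  -0.66707776  0.52437448  1.21649767]
 [ 0.8483556   0.42757298 -0.31220847 -0.33761831]
 [-0.01594103  0.61007262  0.79218513  1.04819951]
 [ 0.          0.          0.          1.        ]]
top 528.1131141537581 528.1131141537581 314.9286375449345 239.75923808126143 -0.14986148054668047 [[ 0.00165263  0.98428853 -0.17655978  0.3456011 ]
 [-0.99993283  0.00365203  0.01099986  0.06206159]
 [ 0.01147184  0.17652974  0.98422845  1.23249828]
 [ 0.          0.          0.          1.        ]]
```

View pics/scene0.png

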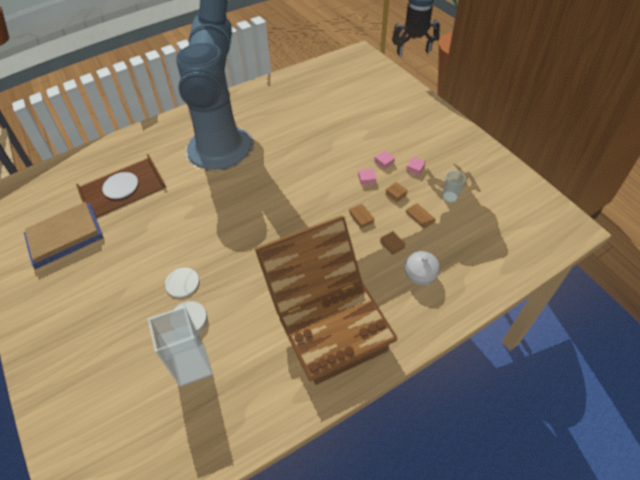

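View pics/top0.png

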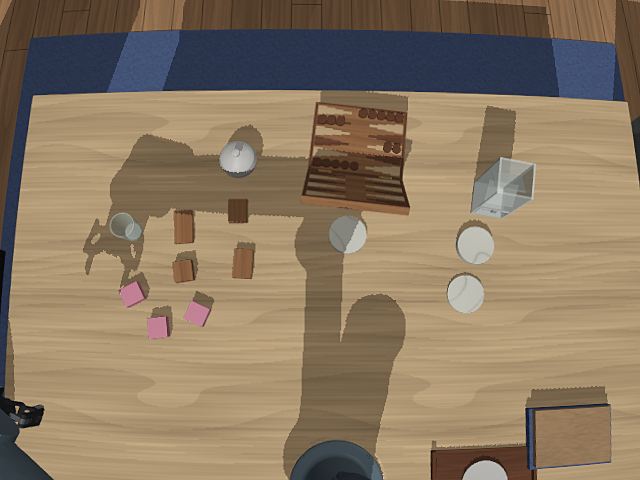

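The top view shows the plates at about (184,226), (238,211), (243,263) and (184,270). The coaster under the leaf is at (348,234), and the side coasters are at (475,245) and (466,294). Next I'll measure these.

```bash
cat > h.py <<'E'
import numpy as np,cv2
def K(c): return np.array([[float(c["fx"]),0,float(c["cx"])],[0,float(c["fy"]),float(c["cy"])],[0,0,1]])
def rays(c,uv):
    uv=np.asarray(uv,float).reshape(-1,1,2)
    p=cv2.undistortPoints(uv,K(c),np.array([float(c["k1"]),0,0,0,0])).reshape(-1,2)
    return np.c_[p[:,0],-p[:,1],-np.ones(len(p))]
def pts(c,uv,z):
    r=rays(c,uv)*np.asarray(z,float).reshape(-1,1); P=np.array(c["pose"]); return r@P[:3,:3].T+P[:3,3]
def plane(c,uv,h):
    P=np.array(c["pose"]); d=rays(c,uv)@P[:3,:3].T; o=P[:3,3]; return o+d*((h-o[2])/d[:,2:3])
def cloud(c):
    v,u=np.mgrid[0:480,0:640]; z=np.array(c["range_z"]); X=pts(c,np.c_[u.ravel(),v.ravel()],z.ravel()).reshape(480,640,3); X[z==0]=np.nan; return X
E
python3 - <<'E'
from h import *
c=np.load("top0.npz"); X=cloud(c)
hsv=cv2.cvtColor(c["image"],cv2.COLOR_RGB2HSV)
for u,v in [(184,226),(238,211),(243,263),(184,270),(338,244),(475,245),(466,294),(360,350),(600,300),(100,400),(125,226),(238,158),(310,205),(395,208),(355,130)]:
    q=X[v-4:v+5,u-4:u+5].reshape(-1,3); print(u,v,np.nanmedian(q,0).round(4),np.nanstd(q[:,2]).round(4),hsv[v,u])
E
```

```text
184 226 [0.5966 0.3594 0.012 ] 0.0023 [ 13 132 133]
238 211 [0.6315 0.23   0.0205] 0.0023 [ 13 137  84]
243 263 [0.5082 0.2155 0.0179] 0.0024 [ 13 133 128]
184 270 [0.4901 0.352  0.0232] 0.0025 [ 13 134 129]
338 244 [ 0.5542 -0.0056  0.0142] 0.0027 [ 30  14 131]
475 245 [ 0.5519 -0.3309  0.02  ] 0.002 [ 30  12 190]
466 294 [ 0.4369 -0.3074  0.0081] 0.0027 [ 27  15 192]
360 350 [ 3.09e-01 -5.60e-02  1.00e-04] 0.0024 [ 18  95 126]
600 300 [ 4.188e-01 -6.532e-01  1.000e-04] 0.0024 [ 17  89 169]
100 400 [ 0.185   0.549  -0.0006] 0.0021 [ 18  86 178]
125 226 [0.5955 0.5028 0.0151] 0.0115 [ 26  36 112]
238 158 [0.7454 0.2272 0.0702] 0.0061 [ 18   7 196]
310 205 [0.6439 0.0603 0.001 ] 0.0958 [ 18  93 123]
395 208 [ 0.5958 -0.1109  0.2019] 0.0032 [ 14 129 148]
355 130 [ 0.8171 -0.0447  0.0673] 0.0024 [ 13 130 131]
```

```bash
python3 - <<'E'
from h import *
c=np.load("top0.npz"); im=c["image"][:,:,::-1]
cv2.imwrite("pics/cr1.png",cv2.resize(im[190:350,90:290],None,fx=4,fy=3.75,interpolation=cv2.INTER_NEAREST)[:600])
cv2.imwrite("pics/cr2.png",cv2.resize(im[90:270,290:510],None,fx=3.3,fy=3.3,interpolation=cv2.INTER_NEAREST)[:600])
E
python3 - <<'E'
from h import *
c=np.load("top0.npz"); X=cloud(c)
hsv=cv2.cvtColor(c["image"],cv2.COLOR_RGB2HSV)
m=cv2.inRange(hsv,(5,108,30),(17,255,255)); m[:195]=0;m[300:]=0;m[:,290:]=0
m=cv2.morphologyEx(m,cv2.MORPH_OPEN,np.ones((3,3)))
for k in cv2.findContours(m,cv2.RETR_EXTERNAL,cv2.CHAIN_APPROX_NONE)[0]:
    if cv2.contourArea(k)<100: continue
    mm=cv2.drawContours(np.zeros((480,640),np.uint8),[k],-1,1,-1); er=cv2.erode(mm,np.ones((5,5)))
    h=np.nanmedian(X[er>0][:,2])
    w=plane(c,k.reshape(-1,2),h)
    r=cv2.minAreaRect((w[:,:2]*1000).astype(np.float32)); b=cv2.boxPoints(r)
    print("h",h.round(4),"rect",r,"\n",b.round(0).tolist())
# coaster centre
mm=cv2.inRange(hsv,(0,0,60),(40,45,255)); 
for (x0,y0,x1,y1,h) in[(325,212,372,256,.014),(452,224,500,268,.020),(442,272,490,316,.008)]:
    s=np.zeros_like(mm); s[y0:y1,x0:x1]=mm[y0:y1,x0:x1]
    k=max(cv2.findContours(s,cv2.RETR_EXTERNAL,cv2.CHAIN_APPROX_NONE)[0],key=cv2.contourArea)
    w=(plane(c,k.reshape(-1,2),h)[:,:2]*1000).astype(np.float32); print("coaster",h,cv2.minEnclosingCircle(w),cv2.fitEllipse(w))
# leaf and board
B=X[(X[:,:,2]>.06)&(X[:,:,2]<.08)&(abs(X[:,:,1])<.18)&(X[:,:,0]>.64)]
print("board x",np.percentile(B[:,0],[0.5,99.5]),"y",np.percentile(B[:,1],[.5,99.5]))
u=np.isfinite(X[:,:,0])
s=np.zeros((480,640),bool); s[150:220,295:415]=1
for zb in np.arange(.05,.25,.02):
    q=X[s&(X[:,:,2]>zb)&(X[:,:,2]<zb+.02)]
    if len(q)>5: print(zb.round(2),len(q),np.nanmedian(q,0).round(4),np.nanmin(q,0).round(3),np.nanmax(q,0).round(3))
E
```

```text
h 0.0233 rect ((488.621826171875, 353.8711242675781), (51.09553527832031, 48.06843948364258), 8.472434997558594) 
 [[460.0, 374.0], [467.0, 326.0], [517.0, 334.0], [510.0, 381.0]]
h 0.0178 rect ((507.3737487792969, 216.60818481445312), (45.911983489990234, 69.39100646972656), 86.8315200805664) 
 [[471.0, 196.0], [541.0, 192.0], [543.0, 238.0], [474.0, 241.0]]
h 0.0118 rect ((595.66259765625, 360.7384033203125), (80.69122314453125, 45.77449035644531), 2.9506020545959473) 
 [[554.0, 382.0], [557.0, 336.0], [637.0, 340.0], [635.0, 386.0]]
h 0.0206 rect ((633.3650512695312, 231.481689453125), (58.423851013183594, 45.22589874267578), 1.551160454750061) 
 [[604.0, 253.0], [605.0, 208.0], [663.0, 210.0], [662.0, 255.0]]
coaster 0.014 ((577.8522338867188, -27.92681884765625), 45.62272262573242) ((578.2688598632812, -27.680377960205078), (87.69583892822266, 88.39875030517578), 50.46237564086914)
coaster 0.02 ((551.5463256835938, -330.6493835449219), 47.313621520996094) ((552.0650024414062, -330.657958984375), (86.6856460571289, 92.27532196044922), 53.794227600097656)
coaster 0.008 ((437.7238464355469, -305.819091796875), 45.59014129638672) ((438.550048828125, -305.869140625), (86.01397705078125, 88.36540222167969), 28.14417266845703)
board x [0.69449551 0.88183915] y [-0.1627777   0.06299869]
0.05 1632 [ 0.7405 -0.0684  0.0674] [ 0.695 -0.159  0.06 ] [0.769 0.068 0.07 ]
0.07 1072 [ 0.7254 -0.0351  0.0735] [ 0.679 -0.156  0.07 ] [0.767 0.068 0.09 ]
0.09 348 [ 0.6865 -0.0345  0.1003] [ 0.667 -0.149  0.09 ] [0.705 0.07  0.11 ]
0.11 368 [ 0.6716 -0.0346  0.12  ] [ 0.65  -0.147  0.11 ] [0.69  0.072 0.13 ]
0.13 379 [ 0.6573 -0.0304  0.1393] [ 0.637 -0.145  0.13 ] [0.677 0.074 0.15 ]
0.15 416 [ 0.6431 -0.0336  0.1584] [ 0.626 -0.143  0.15 ] [0.662 0.075 0.17 ]
0.17 449 [ 0.6288 -0.0348  0.179 ] [ 0.61  -0.143  0.17 ] [0.648 0.077 0.19 ]
0.19 1284 [ 0.6065 -0.0298  0.2001] [ 0.585 -0.141  0.19 ] [0.632 0.079 0.21 ]
```

View pics/cr1.png

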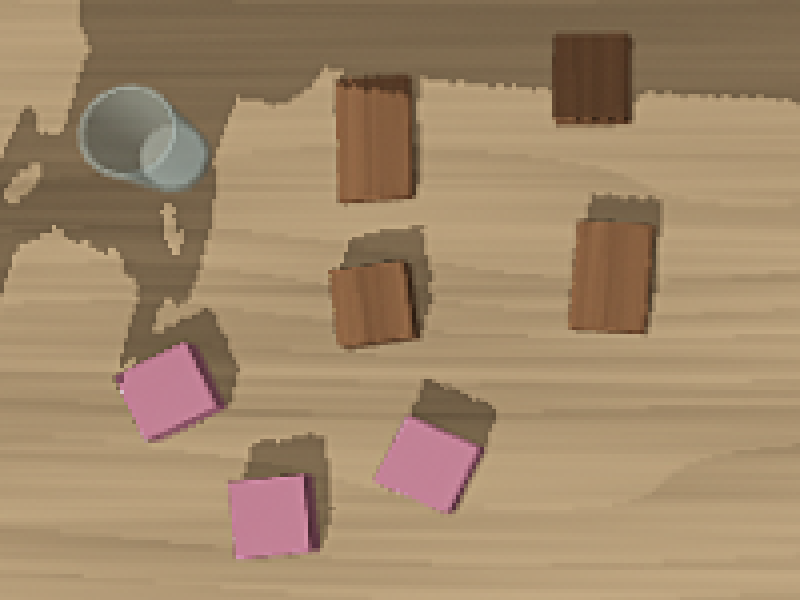

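View pics/cr2.png

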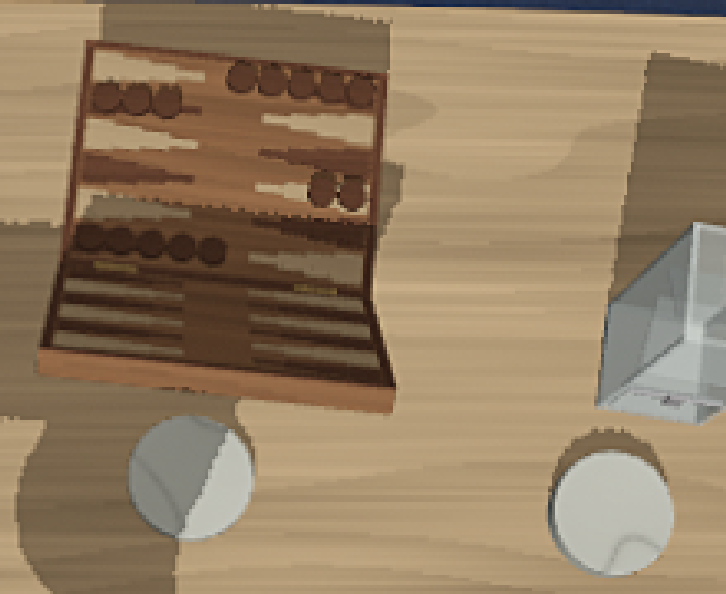

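```bash
cat >> h.py <<'E'
from scipy.spatial.transform import Rotation as Ro
def toolR(psi,t):
    p,t=np.radians([psi,t]); y=np.array([-np.sin(p),np.cos(p),0]); z=np.array([np.sin(t)*np.cos(p),np.sin(t)*np.sin(p),-np.cos(t)])
    return np.c_[np.cross(y,z),y,z]
def rows(s,targets):
    R0=Ro.from_rotvec(s["tool_rot"]); p0=np.array(s["tool_pos"])
    print("t",round(s["time_s"],2),"at",(p0*1000).round(1),"F",np.round(s["wrist_force"],1),"op",round(s["opening"]*1000,1),"q",np.round(s["joint_pos"],2))
    for xyz,psi,t in targets:
        d=R0.inv().apply(np.array(xyz)/1000-p0)*1000; w=np.degrees((R0.inv()*Ro.from_matrix(toolR(psi,t))).as_rotvec())
        print(xyz,psi,t,"dx %.1f dy %.1f dz %.1f wx %.1f wy %.1f wz %.1f"%(*d,*w),"rows>=%.1f"%max(np.linalg.norm(d)/41.7,np.linalg.norm(w)/7.16))
E
python3 - <<'E'
from h import *
from station import *
c=np.load("top0.npz"); X=cloud(c)
# leaf playing face plane, checkers-free region
s=np.zeros((480,640),bool); s[150:215,295:415]=1
q=X[s&(X[:,:,2]>.095)&(X[:,:,2]<.19)]
ctr=np.median(q,0)
for _ in range(4):
    ctr=q.mean(0); n=np.linalg.svd(q-ctr,full_matrices=False)[2][2]; n*=np.sign(n[2]); r=(q-ctr)@n; q=q[abs(r)<.006]
print("n",n,"pitch",np.degrees(np.arccos(n[2])),"yaw",np.degrees(np.arctan2(n[1],n[0])),len(q))
a=np.arctan2(n[1],n[0]); ax=np.array([np.cos(a),np.sin(a)]); ay=np.array([-ax[1],ax[0]])
# hinge line = where face meets z=.068
p=ctr.copy(); k=n[:2]@ax; off=((.068-ctr[2])*-n[2])/k
hp=ctr[:2]@ax+off
B=X[(X[:,:,2]>.06)&(X[:,:,2]<.076)&(abs(X[:,:,1])<.2)&(X[:,:,0]>.66)]
print("ax ext",np.percentile(B[:,:2]@ax,[1,99]),"ay ext",np.percentile(B[:,:2]@ay,[.5,99.5]),"hinge ax",hp)
ym=np.mean(np.percentile(B[:,:2]@ay,[.5,99.5])); print("hinge mid",hp*ax+ym*ay,"coaster off",np.array([.578,-.028])@ax-hp,np.array([.578,-.028])@ay-ym)
rows(get_state(),[((597,362,90),3,20),((597,362,3),3,20)])
E
```

```text
n [ 0.80540606 -0.09100543  0.58569538] pitch 54.14786913076868 yaw -6.446691932824298 1859
ax ext [0.70563629 0.87616884] ay ext [-0.07146581  0.14815441] hinge ax 0.7090605412916003
hinge mid [ 0.70888222 -0.04151059] coaster off -0.1315715749281856 -0.0012701342802709098
t 0.1 at [207.2 615.6 230.3] F [ 0.  -0.1  0.4] op 85.5 q [ 1.07  0.25  1.56 -0.    1.34 -0.17]
(597, 362, 90) 3 20 dx -450.4 dy -115.7 dz 140.4 wx -3.9 wy -19.8 wz -21.4 rows>=11.6
(597, 362, 3) 3 20 dx -450.4 dy -115.5 dz 227.4 wx -3.9 wy -19.8 wz -21.4 rows>=12.4
```

```bash
python3 -m creep '[{"dx":-450.4,"dy":-115.7,"dz":140.4,"wx":-3.9,"wy":-19.8,"wz":-21.4,"fingers":0.1},{"dx":-450.4,"dy":-115.7,"dz":140.4,"wx":-3.9,"wy":-19.8,"wz":-21.4,"fingers":0.1},{"dx":-450.4,"dy":-115.7,"dz":140.4,"wx":-3.9,"wy":-19.8,"wz":-21.4,"fingers":0.1},{"dx":-450.4,"dy":-115.7,"dz":140.4,"wx":-3.9,"wy":-19.8,"wz":-21.4,"fingers":0.1},{"dx":-450.4,"dy":-115.7,"dz":140.4,"wx":-3.9,"wy":-19.8,"wz":-21.4,"fingers":0.1},{"dx":-450.4,"dy":-115.7,"dz":140.4,"wx":-3.9,"wy":-19.8,"wz":-21.4,"fingers":0.1},{"dx":-450.4,"dy":-115.7,"dz":140.4,"wx":-3.9,"wy":-19.8,"wz":-21.4,"fingers":0.1},{"dx":-450.4,"dy":-115.7,"dz":140.4,"wx":-3.9,"wy":-19.8,"wz":-21.4,"fingers":0.1},{"dx":-450.4,"dy":-115.7,"dz":140.4,"wx":-3.9,"wy":-19.8,"wz":-21.4,"fingers":0.1},{"dx":-450.4,"dy":-115.7,"dz":140.4,"wx":-3.9,"wy":-19.8,"wz":-21.4,"fingers":0.1},{"dx":-450.4,"dy":-115.7,"dz":140.4,"wx":-3.9,"wy":-19.8,"wz":-21.4,"fingers":0.1},{"dx":-450.4,"dy":-115.7,"dz":140.4,"wx":-3.9,"wy":-19.8,"wz":-21.4,"fingers":0.1},{"dx":-450.4,"dy":-115.7,"dz":140.4,"wx":-3.9,"wy":-19.8,"wz":-21.4,"fingers":0.1},{"dx":-450.4,"dy":-115.7,"dz":140.4,"wx":-3.9,"wy":-19.8,"wz":-21.4,"fingers":0.1}]' 40
python3 - <<'E'
from h import *
from station import *
rows(get_state(),[((597,362,12),3,20),((597,362,3),3,20)])
c=camera("top"); cv2.imwrite("pics/t1.png",c["image"][150:350,60:320,::-1].repeat(3,0).repeat(3,1))
E
```

```text
time_s: 1.27
tool_pos: [0.5973, 0.3605, 0.0886]
tool_rot: [-0.07, 2.794, 0.012]
wrist_force: [0.4, 0.5, 0.5]
opening: 0.0768
t 1.27 at [597.3 360.5  88.6] F [0.4 0.5 0.5] op 76.8 q [ 0.43  0.37  1.72 -0.19  0.74 -1.08]
(597, 362, 12) 3 20 dx 26.3 dy 1.5 dz 72.0 wx -0.0 wy -0.1 wz -0.1 rows>=1.8
(597, 362, 3) 3 20 dx 29.3 dy 1.5 dz 80.5 wx -0.0 wy -0.1 wz -0.1 rows>=2.1
```

View pics/t1.png

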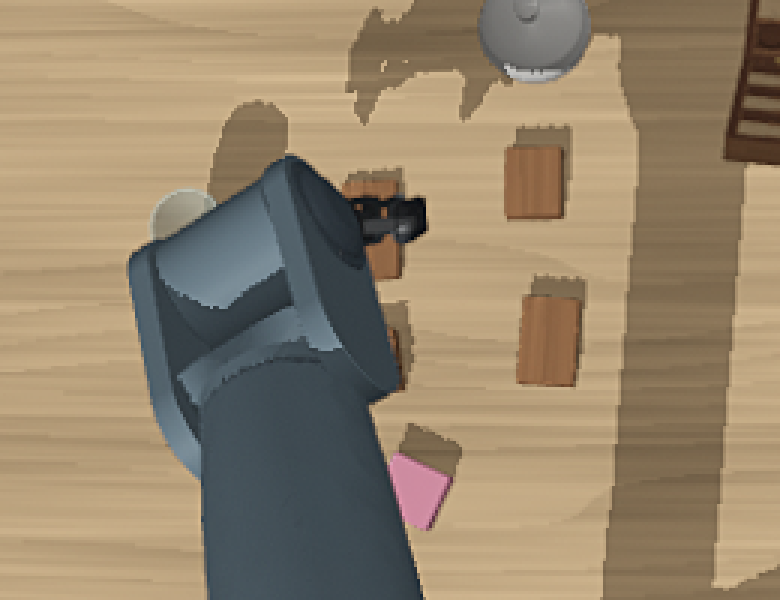

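Run:
```python
from h import *
from station import *
c=camera("scene"); cv2.imwrite("pics/s1.png",c["image"][80:320,300:560,::-1].repeat(2,0).repeat(2,1))
c=camera("top"); X=cloud(c)
for u,v in [(108,240),(120,235),(140,225),(155,215),(150,275),(170,265),(130,215)]: print(u,v,X[v,u].round(3))
```

```text
108 240 [0.5   0.407 0.36 ]
120 235 [0.508 0.384 0.364]
140 225 [0.525 0.348 0.369]
155 215 [0.539 0.32  0.381]
150 275 [0.433 0.307 0.433]
170 265 [0.45  0.279 0.421]
130 215 [ 0.626  0.498 -0.   ]
```

View pics/s1.png

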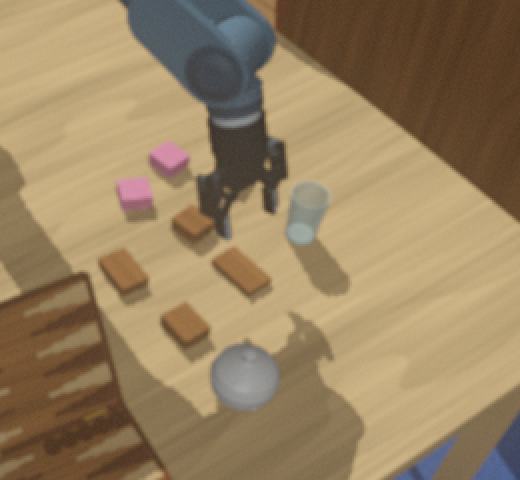

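```bash
python3 -m creep '[{"dx":26.3,"dy":1,"dz":72,"fingers":0.1},{"dx":26.3,"dy":1,"dz":72,"fingers":0.1},{"dx":29.3,"dy":1,"dz":80.5,"fingers":0.1},{"dx":29.3,"dy":1,"dz":80.5,"fingers":0.1},{"dx":29.3,"dy":1,"dz":80.5,"fingers":0.1}]' 40
python3 -m creep '[{"fingers":0.7},{"fingers":0.7},{"fingers":0.7},{"fingers":0.7},{"fingers":0.7},{"fingers":0.7},{"fingers":0.7},{"fingers":0.7}]' 40
```

```text
schema error: expected keys wx, wy, wz, dx, dy, dz, fingers
schema error: expected keys wx, wy, wz, dx, dy, dz, fingers
```

```bash
python3 -m creep '[{"dx":26.3,"dy":1,"dz":72,"wx":0,"wy":0,"wz":0,"fingers":0.1},{"dx":26.3,"dy":1,"dz":72,"wx":0,"wy":0,"wz":0,"fingers":0.1},{"dx":29.3,"dy":1,"dz":80.5,"wx":0,"wy":0,"wz":0,"fingers":0.1},{"dx":29.3,"dy":1,"dz":80.5,"wx":0,"wy":0,"wz":0,"fingers":0.1},{"dx":29.3,"dy":1,"dz":80.5,"wx":0,"wy":0,"wz":0,"fingers":0.1}]' 40
python3 -m creep '[{"dx":0,"dy":0,"dz":0,"wx":0,"wy":0,"wz":0,"fingers":0.7},{"dx":0,"dy":0,"dz":0,"wx":0,"wy":0,"wz":0,"fingers":0.7},{"dx":0,"dy":0,"dz":0,"wx":0,"wy":0,"wz":0,"fingers":0.7},{"dx":0,"dy":0,"dz":0,"wx":0,"wy":0,"wz":0,"fingers":0.7},{"dx":0,"dy":0,"dz":0,"wx":0,"wy":0,"wz":0,"fingers":0.7},{"dx":0,"dy":0,"dz":0,"wx":0,"wy":0,"wz":0,"fingers":0.7}]' 40
```

```text
time_s: 1.83
tool_pos: [0.5959, 0.3649, 0.0054]
tool_rot: [-0.077, 2.791, 0.015]
wrist_force: [0.6, -0.7, 1.3]
opening: 0.0769
time_s: 2.33
tool_pos: [0.5975, 0.3659, 0.0087]
tool_rot: [-0.077, 2.786, 0.018]
wrist_force: [-4.0, -0.3, 7.9]
opening: 0.0426
```

Run:
```python
from h import *
from station import *
c=camera("scene"); cv2.imwrite("pics/s2.png",c["image"][130:240,370:500,::-1].repeat(5,0).repeat(5,1))
rows(get_state(),[((597,366,9),3,20)])
```

```text
t 2.38 at [597.5 365.9   8.7] F [-3.5  0.1  7.3] op 42.6 q [ 0.43  0.5   1.72 -0.22  0.6  -1.03]
(597, 366, 9) 3 20 dx 0.4 dy 0.1 dz -0.4 wx 0.2 wy 0.3 wz 0.1 rows>=0.1
```

View pics/s2.png

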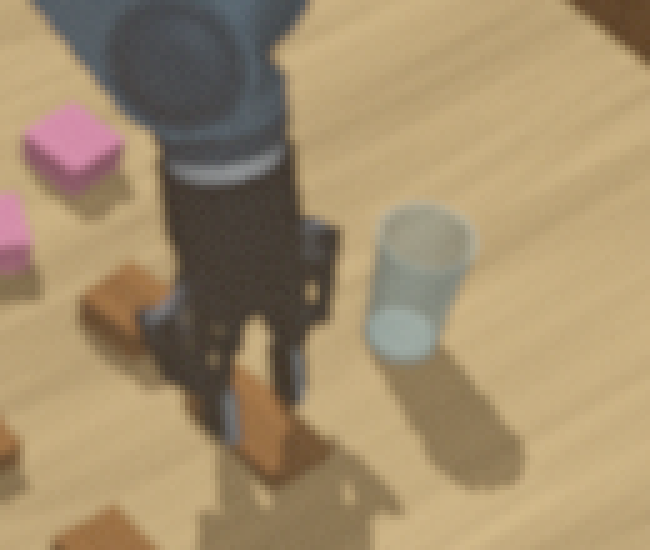

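```bash
python3 -m creep '[{"dx":-14,"dy":0,"dz":-38,"wx":0,"wy":0,"wz":0,"fingers":0.7},{"dx":-28,"dy":0,"dz":-75,"wx":0,"wy":0,"wz":0,"fingers":0.7},{"dx":-28,"dy":0,"dz":-75,"wx":0,"wy":0,"wz":0,"fingers":0.7},{"dx":-28,"dy":0,"dz":-75,"wx":0,"wy":0,"wz":0,"fingers":0.7}]' 60
python3 - <<'E'
from h import *
from station import *
c=camera("scene"); cv2.imwrite("pics/s3.png",c["image"][130:240,370:500,::-1].repeat(5,0).repeat(5,1))
rows(get_state(),[((470,0,110),-6.4,20),((520,-22,75),-6.4,20),((570,-27,26),-6.4,20)])
E
```

```text
time_s: 2.72
tool_pos: [0.6007, 0.3671, 0.0945]
tool_rot: [-0.076, 2.778, 0.023]
wrist_force: [0.4, -0.8, -0.5]
opening: 0.0415
t 2.77 at [598.8 366.2  91.2] F [ 0.5 -0.6 -0.8] op 41.1 q [ 0.43  0.37  1.72 -0.19  0.73 -1.07]
(470, 0, 110) -6.4 20 dx 132.5 dy -358.3 dz -71.0 wx 3.5 wy 0.5 wz 8.9 rows>=9.3
(520, -22, 75) -6.4 20 dx 99.1 dy -383.2 dz -21.3 wx 3.5 wy 0.5 wz 8.9 rows>=9.5
(570, -27, 26) -6.4 20 dx 69.8 dy -391.2 dz 41.9 wx 3.5 wy 0.5 wz 8.9 rows>=9.6
```

View pics/s3.png

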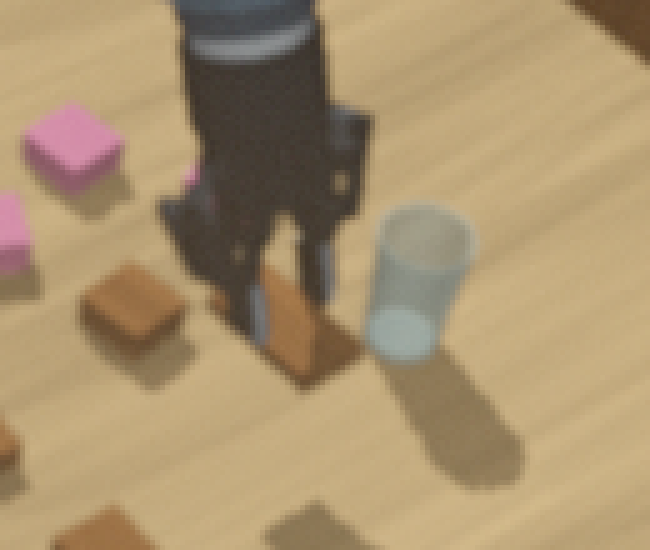

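The plate is lifted and held at about (300,330) in the crop. Next I'll carry it to a point in front of the coaster.

```bash
python3 -m creep '[{"dx":132.5,"dy":-358.3,"dz":-71,"wx":3.5,"wy":0.5,"wz":8.9,"fingers":0.7},{"dx":132.5,"dy":-358.3,"dz":-71,"wx":3.5,"wy":0.5,"wz":8.9,"fingers":0.7},{"dx":132.5,"dy":-358.3,"dz":-71,"wx":3.5,"wy":0.5,"wz":8.9,"fingers":0.7},{"dx":132.5,"dy":-358.3,"dz":-71,"wx":3.5,"wy":0.5,"wz":8.9,"fingers":0.7},{"dx":132.5,"dy":-358.3,"dz":-71,"wx":3.5,"wy":0.5,"wz":8.9,"fingers":0.7},{"dx":132.5,"dy":-358.3,"dz":-71,"wx":3.5,"wy":0.5,"wz":8.9,"fingers":0.7},{"dx":132.5,"dy":-358.3,"dz":-71,"wx":3.5,"wy":0.5,"wz":8.9,"fingers":0.7},{"dx":132.5,"dy":-358.3,"dz":-71,"wx":3.5,"wy":0.5,"wz":8.9,"fingers":0.7},{"dx":132.5,"dy":-358.3,"dz":-71,"wx":3.5,"wy":0.5,"wz":8.9,"fingers":0.7},{"dx":132.5,"dy":-358.3,"dz":-71,"wx":3.5,"wy":0.5,"wz":8.9,"fingers":0.7},{"dx":132.5,"dy":-358.3,"dz":-71,"wx":3.5,"wy":0.5,"wz":8.9,"fingers":0.7},{"dx":132.5,"dy":-358.3,"dz":-71,"wx":3.5,"wy":0.5,"wz":8.9,"fingers":0.7}]'
python3 - <<'E'
from h import *
from station import *
c=camera("scene"); cv2.imwrite("pics/s4.png",c["image"][100:300,150:400,::-1].repeat(3,0).repeat(3,1))
rows(get_state(),[((540,-24,60),-6.4,20),((571,-27,40),-6.4,20),((571,-27,24),-6.4,20)])
E
```

```text
time_s: 3.77
tool_pos: [0.4691, -0.0005, 0.1089]
tool_rot: [0.159, 2.791, -0.027]
wrist_force: [-0.0, 0.4, -0.4]
opening: 0.0415
t 3.82 at [4.694e+02 3.000e-01 1.090e+02] F [-0.2  0.3  0.4] op 41.6 q [-0.27 -0.24  2.31  0.08  0.72 -1.78]
(540, -24, 60) -6.4 20 dx -51.9 dy -16.3 dz 70.8 wx 0.0 wy -0.1 wz -0.0 rows>=2.1
(571, -27, 40) -6.4 20 dx -74.4 dy -15.9 dz 100.2 wx 0.0 wy -0.1 wz -0.0 rows>=3.0
(571, -27, 24) -6.4 20 dx -69.0 dy -15.9 dz 115.3 wx 0.0 wy -0.1 wz -0.0 rows>=3.2
```

View pics/s4.png

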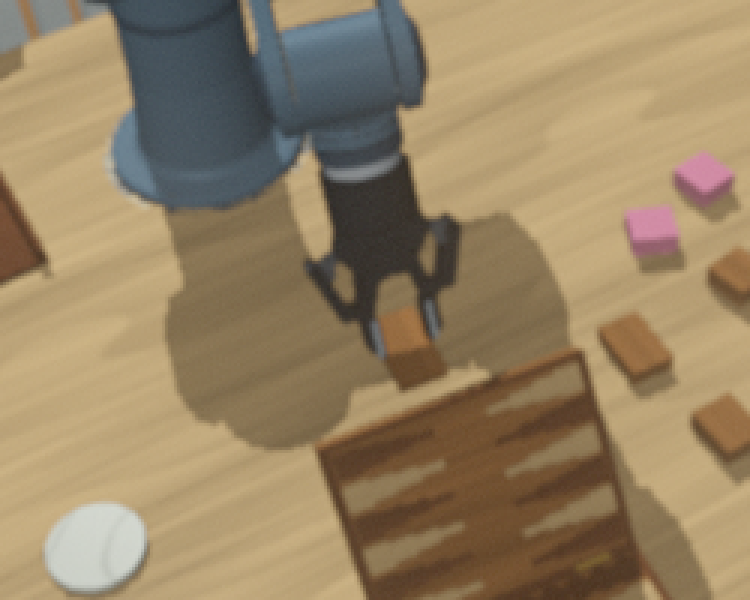

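Run:
```python
from h import *
from station import *
c=camera("scene"); np.savez("s5.npz",**c); X=cloud(c)
cv2.imwrite("pics/s5.png",cv2.resize(c["image"][185:245,255:315,::-1],None,fx=10,fy=10,interpolation=cv2.INTER_CUBIC))
for v in range(198,234,2): print(v,[tuple((X[v,u]*1000).round(0).astype(int)) for u in (283,286,289)])
```

```text
198 [(np.int64(322), np.int64(66), np.int64(2)), (np.int64(328), np.int64(73), np.int64(3)), (np.int64(452), np.int64(24), np.int64(144))]
200 [(np.int64(331), np.int64(61), np.int64(4)), (np.int64(334), np.int64(70), np.int64(1)), (np.int64(450), np.int64(25), np.int64(134))]
202 [(np.int64(335), np.int64(59), np.int64(0)), (np.int64(435), np.int64(22), np.int64(114)), (np.int64(348), np.int64(72), np.int64(4))]
204 [(np.int64(439), np.int64(11), np.int64(116)), (np.int64(439), np.int64(20), np.int64(111)), (np.int64(447), np.int64(25), np.int64(115))]
206 [(np.int64(443), np.int64(9), np.int64(113)), (np.int64(445), np.int64(16), np.int64(111)), (np.int64(453), np.int64(22), np.int64(115))]
208 [(np.int64(448), np.int64(6), np.int64(112)), (np.int64(452), np.int64(13), np.int64(112)), (np.int64(456), np.int64(20), np.int64(111))]
210 [(np.int64(456), np.int64(2), np.int64(114)), (np.int64(459), np.int64(9), np.int64(113)), (np.int64(461), np.int64(16), np.int64(110))]
212 [(np.int64(463), np.int64(-2), np.int64(116)), (np.int64(465), np.int64(6), np.int64(112)), (np.int64(472), np.
[... 748 characters left out ...]
p.int64(497), np.int64(-21), np.int64(114)), (np.int64(500), np.int64(-14), np.int64(113)), (np.int64(506), np.int64(-9), np.int64(115))]
226 [(np.int64(502), np.int64(-24), np.int64(112)), (np.int64(507), np.int64(-18), np.int64(114)), (np.int64(508), np.int64(-10), np.int64(110))]
228 [(np.int64(504), np.int64(-25), np.int64(108)), (np.int64(508), np.int64(-19), np.int64(107)), (np.int64(507), np.int64(-10), np.int64(101))]
230 [(np.int64(431), np.int64(6), np.int64(3)), (np.int64(435), np.int64(13), np.int64(3)), (np.int64(440), np.int64(20), np.int64(3))]
232 [(np.int64(435), np.int64(3), np.int64(0)), (np.int64(442), np.int64(9), np.int64(3)), (np.int64(445), np.int64(17), np.int64(1))]
```

View pics/s5.png

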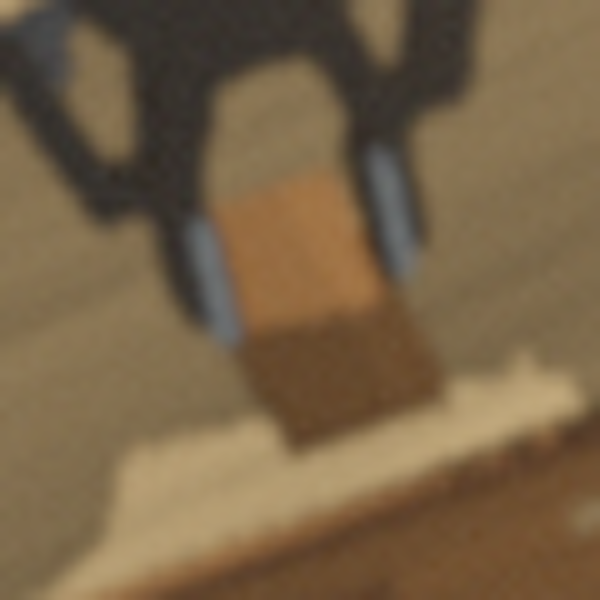

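The plate is flat in the grip, with its top at z≈113 mm and its centre near the TCP; the dark part is only the leaf's shadow. Now I'll set it down.

```bash
python3 -m creep '[{"dx":-26,"dy":-8,"dz":35,"wx":0,"wy":0,"wz":0,"fingers":0.7},{"dx":-52,"dy":-16,"dz":71,"wx":0,"wy":0,"wz":0,"fingers":0.7},{"dx":-74,"dy":-16,"dz":100,"wx":0,"wy":0,"wz":0,"fingers":0.7},{"dx":-74,"dy":-16,"dz":100,"wx":0,"wy":0,"wz":0,"fingers":0.7},{"dx":-69,"dy":-16,"dz":115,"wx":0,"wy":0,"wz":0,"fingers":0.7},{"dx":-69,"dy":-16,"dz":115,"wx":0,"wy":0,"wz":0,"fingers":0.7},{"dx":-69,"dy":-16,"dz":115,"wx":0,"wy":0,"wz":0,"fingers":0.7},{"dx":-68.5,"dy":-16,"dz":116.5,"wx":0,"wy":0,"wz":0,"fingers":0.7},{"dx":-68.5,"dy":-16,"dz":116.5,"wx":0,"wy":0,"wz":0,"fingers":0.7}]'
```

```text
time_s: 4.62
tool_pos: [0.5716, -0.026, 0.024]
tool_rot: [0.153, 2.789, -0.026]
wrist_force: [0.2, -0.3, -1.3]
opening: 0.0414
```

```bash
python3 -m creep '[{"dx":0.4,"dy":0,"dz":1,"wx":0,"wy":0,"wz":0,"fingers":0.7},{"dx":0.7,"dy":0,"dz":2,"wx":0,"wy":0,"wz":0,"fingers":0.7},{"dx":0.7,"dy":0,"dz":2,"wx":0,"wy":0,"wz":0,"fingers":0.7},{"dx":0.7,"dy":0,"dz":2,"wx":0,"wy":0,"wz":0,"fingers":0.7}]'
```

```text
time_s: 4.95
tool_pos: [0.5717, -0.0261, 0.0223]
tool_rot: [0.153, 2.789, -0.026]
wrist_force: [0.1, 0.2, -0.6]
opening: 0.0416
```

```bash
python3 -m creep '[{"dx":0.4,"dy":0,"dz":1,"wx":0,"wy":0,"wz":0,"fingers":0.7},{"dx":0.7,"dy":0,"dz":2,"wx":0,"wy":0,"wz":0,"fingers":0.7},{"dx":0.7,"dy":0,"dz":2,"wx":0,"wy":0,"wz":0,"fingers":0.7}]'
python3 - <<'E'
from h import *
from station import *
c=camera("scene"); X=cloud(c);cv2.imwrite("pics/s6.png",cv2.resize(c["image"][170:270,220:340,::-1],None,fx=6,fy=6,interpolation=cv2.INTER_CUBIC))
E
```

```text
time_s: 5.2
tool_pos: [0.5715, -0.0261, 0.0199]
tool_rot: [0.153, 2.789, -0.026]
wrist_force: [-0.3, -0.4, -1.5]
opening: 0.041
```

View pics/s6.png

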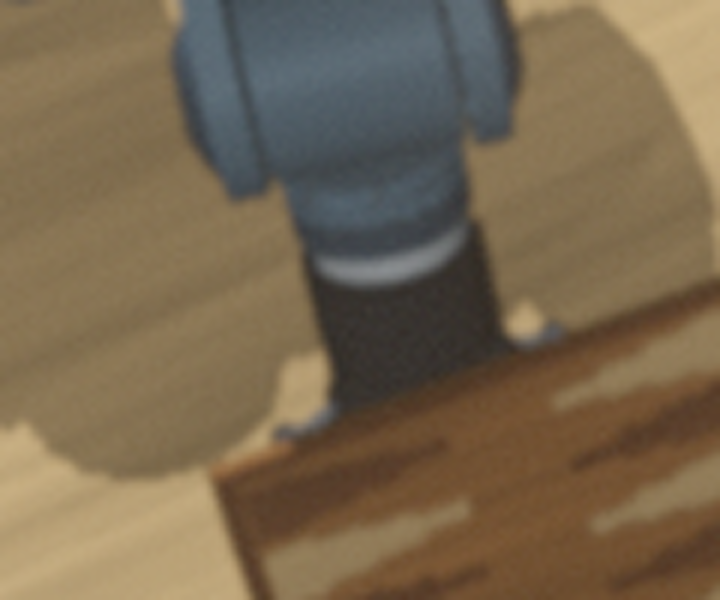

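```bash
python3 -m creep '[{"dx":0.4,"dy":0,"dz":1,"wx":0,"wy":0,"wz":0,"fingers":0.7},{"dx":0.7,"dy":0,"dz":2,"wx":0,"wy":0,"wz":0,"fingers":0.7},{"dx":0.7,"dy":0,"dz":2,"wx":0,"wy":0,"wz":0,"fingers":0.7}]'
python3 - <<'E'
from h import *
from station import *
c=camera("top"); X=cloud(c);cv2.imwrite("pics/t6.png",cv2.resize(c["image"][190:290,290:410,::-1],None,fx=6,fy=6,interpolation=cv2.INTER_CUBIC))
E
```

```text
time_s: 5.5
tool_pos: [0.5717, -0.0261, 0.0179]
tool_rot: [0.153, 2.789, -0.026]
wrist_force: [-1.8, 0.2, 2.4]
opening: 0.0414
```

View pics/t6.png

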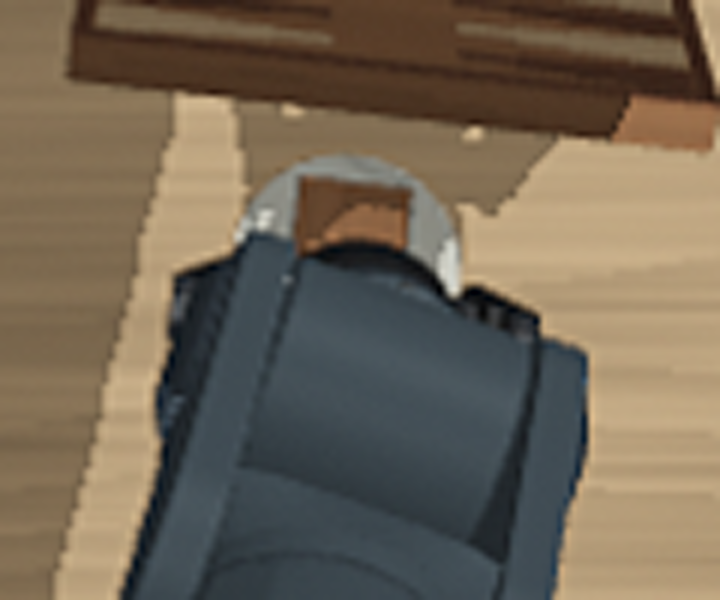

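```bash
python3 -m creep '[{"dx":0,"dy":0,"dz":0,"wx":0,"wy":0,"wz":0,"fingers":0.2},{"dx":0,"dy":0,"dz":0,"wx":0,"wy":0,"wz":0,"fingers":0.2},{"dx":0,"dy":0,"dz":0,"wx":0,"wy":0,"wz":0,"fingers":0.2},{"dx":0,"dy":0,"dz":0,"wx":0,"wy":0,"wz":0,"fingers":0.2},{"dx":0,"dy":0,"dz":-30,"wx":0,"wy":0,"wz":0,"fingers":0.2},{"dx":0,"dy":0,"dz":-65,"wx":0,"wy":0,"wz":0,"fingers":0.2},{"dx":0,"dy":0,"dz":-100,"wx":0,"wy":0,"wz":0,"fingers":0.2},{"dx":0,"dy":0,"dz":-130,"wx":0,"wy":0,"wz":0,"fingers":0.2},{"dx":0,"dy":0,"dz":-130,"wx":0,"wy":0,"wz":0,"fingers":0.2}]'
python3 - <<'E'
from h import *
from station import *
rows(get_state(),[((440,250,130),8.5,20),((489,356,90),8.5,20)])
c=camera("top"); X=cloud(c);cv2.imwrite("pics/t7.png",cv2.resize(c["image"][190:290,290:410,::-1],None,fx=6,fy=6,interpolation=cv2.INTER_CUBIC))
E
```

```text
time_s: 6.3
tool_pos: [0.5301, -0.022, 0.1469]
tool_rot: [0.152, 2.778, -0.03]
wrist_force: [1.2, -1.1, 1.0]
opening: 0.0682
t 6.3 at [530.1 -22.  146.9] F [ 1.2 -1.1  1. ] op 68.2 q [-0.28 -0.14  2.16  0.09  0.77 -1.8 ]
(440, 250, 130) 8.5 20 dx 117.4 dy 260.5 dz -26.6 wx -5.2 wy 0.6 wz -13.8 rows>=6.9
(489, 356, 90) 8.5 20 dx 96.7 dy 371.3 dz 23.8 wx -5.2 wy 0.6 wz -13.8 rows>=9.2
```

View pics/t7.png

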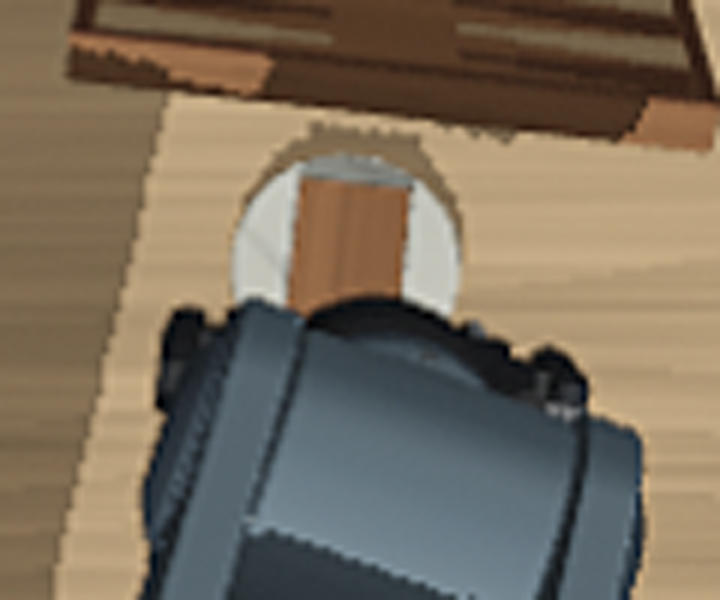

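```bash
python3 -m creep '[{"dx":117.4,"dy":260.5,"dz":-26.6,"wx":-5.2,"wy":0.6,"wz":-13.8,"fingers":0.15},{"dx":117.4,"dy":260.5,"dz":-26.6,"wx":-5.2,"wy":0.6,"wz":-13.8,"fingers":0.15},{"dx":117.4,"dy":260.5,"dz":-26.6,"wx":-5.2,"wy":0.6,"wz":-13.8,"fingers":0.15},{"dx":117.4,"dy":260.5,"dz":-26.6,"wx":-5.2,"wy":0.6,"wz":-13.8,"fingers":0.15},{"dx":117.4,"dy":260.5,"dz":-26.6,"wx":-5.2,"wy":0.6,"wz":-13.8,"fingers":0.15},{"dx":117.4,"dy":260.5,"dz":-26.6,"wx":-5.2,"wy":0.6,"wz":-13.8,"fingers":0.15},{"dx":117.4,"dy":260.5,"dz":-26.6,"wx":-5.2,"wy":0.6,"wz":-13.8,"fingers":0.15},{"dx":96.7,"dy":371.3,"dz":23.8,"wx":-5.2,"wy":0.6,"wz":-13.8,"fingers":0.15},{"dx":96.7,"dy":371.3,"dz":23.8,"wx":-5.2,"wy":0.6,"wz":-13.8,"fingers":0.15},{"dx":96.7,"dy":371.3,"dz":23.8,"wx":-5.2,"wy":0.6,"wz":-13.8,"fingers":0.15},{"dx":96.7,"dy":371.3,"dz":23.8,"wx":-5.2,"wy":0.6,"wz":-13.8,"fingers":0.15},{"dx":96.7,"dy":371.3,"dz":23.8,"wx":-5.2,"wy":0.6,"wz":-13.8,"fingers":0.15}]' 60
python3 - <<'E'
from h import *
from station import *
rows(get_state(),[((489,356,30),8.5,20),((489,356,12),8.5,20)])
c=camera("scene"); cv2.imwrite("pics/s8.png",c["image"][100:260,320:480,::-1].repeat(4,0)[:600].repeat(4,1))
c=camera("top"); np.savez("t8.npz",**c); X=cloud(c); hsv=cv2.cvtColor(c["image"],cv2.COLOR_RGB2HSV)
m=cv2.inRange(hsv,(5,108,30),(17,255,255)); m[:217]=0;m[275:]=0;m[:,:320]=0;m[:,375:]=0
k=max(cv2.findContours(m,cv2.RETR_EXTERNAL,cv2.CHAIN_APPROX_NONE)[0],key=cv2.contourArea)
print(cv2.minAreaRect((plane(c,k.reshape(-1,2),.026)[:,:2]*1000).astype(np.float32)),np.nanmedian(X[m>0],0),[ (v,np.nanmedian(X[v-2:v+3,340:354],(0,1)).round(4)) for v in(226,234,242,250)])
E
```

```text
time_s: 7.35
tool_pos: [0.4866, 0.3567, 0.0837]
tool_rot: [-0.21, 2.794, 0.035]
wrist_force: [-0.7, -1.0, 0.4]
opening: 0.0727
t 7.35 at [486.6 356.7  83.7] F [-0.7 -1.   0.4] op 72.7 q [ 0.49  0.18  1.96 -0.18  0.69 -1.11]
(489, 356, 30) 8.5 20 dx 15.8 dy -1.0 dz 51.4 wx -0.0 wy -0.5 wz 0.1 rows>=1.3
(489, 356, 12) 8.5 20 dx 21.8 dy -1.0 dz 68.4 wx -0.0 wy -0.5 wz 0.1 rows>=1.7
((568.8250122070312, -25.86825180053711), (43.79170608520508, 79.53501892089844), 83.76139831542969) [ 0.56892826 -0.02604625  0.02588227] [(226, array([ 0.5948, -0.0261,  0.0262])), (234, array([ 0.5761, -0.0239,  0.0257])), (242, array([ 0.5571, -0.0258,  0.026 ])), (250, array([ 0.5383, -0.0245,  0.0259]))]
```

View pics/s8.png

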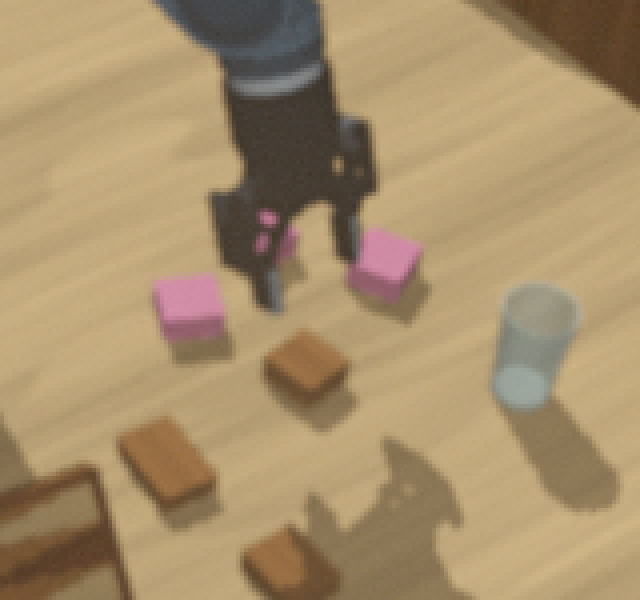

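Plate_12 lies flat on the coaster with its top at 26 mm and its centre at (569,-26). Now I'll grasp plate_24.

```bash
python3 -m creep '[{"dx":8,"dy":-1,"dz":26,"wx":0,"wy":-0.5,"wz":0,"fingers":0.15},{"dx":15.8,"dy":-1,"dz":51.4,"wx":0,"wy":-0.5,"wz":0,"fingers":0.15},{"dx":21.8,"dy":-1,"dz":68.4,"wx":0,"wy":-0.5,"wz":0,"fingers":0.15},{"dx":21.8,"dy":-1,"dz":68.4,"wx":0,"wy":-0.5,"wz":0,"fingers":0.15},{"dx":21.8,"dy":-1,"dz":68.4,"wx":0,"wy":-0.5,"wz":0,"fingers":0.15},{"dx":21.8,"dy":-1,"dz":68.4,"wx":0,"wy":-0.5,"wz":0,"fingers":0.7},{"dx":21.8,"dy":-1,"dz":68.4,"wx":0,"wy":-0.5,"wz":0,"fingers":0.7},{"dx":21.8,"dy":-1,"dz":68.4,"wx":0,"wy":-0.5,"wz":0,"fingers":0.7},{"dx":21.8,"dy":-1,"dz":68.4,"wx":0,"wy":-0.5,"wz":0,"fingers":0.7},{"dx":21.8,"dy":-1,"dz":68.4,"wx":0,"wy":-0.5,"wz":0,"fingers":0.7},{"dx":21.8,"dy":-1,"dz":68.4,"wx":0,"wy":-0.5,"wz":0,"fingers":0.7}]' 60
```

```text
time_s: 8.37
tool_pos: [0.4917, 0.3557, 0.0178]
tool_rot: [-0.205, 2.778, 0.039]
wrist_force: [-3.0, -2.8, 8.2]
opening: 0.0426
```

```bash
python3 -m creep '[{"dx":-14,"dy":0,"dz":-38,"wx":0,"wy":0,"wz":0,"fingers":0.7},{"dx":-28,"dy":0,"dz":-75,"wx":0,"wy":0,"wz":0,"fingers":0.7},{"dx":-32,"dy":0,"dz":-90,"wx":0,"wy":0,"wz":0,"fingers":0.7},{"dx":-32,"dy":0,"dz":-90,"wx":0,"wy":0,"wz":0,"fingers":0.7},{"dx":-32,"dy":0,"dz":-90,"wx":0,"wy":0,"wz":0,"fingers":0.7}]' 60
python3 - <<'E'
from h import *
from station import *
rows(get_state(),[((450,0,130),-6.4,20)])
c=camera("scene"); X=cloud(c); cv2.imwrite("pics/s9.png",c["image"][80:240,320:480,::-1].repeat(4,0)[:600].repeat(4,1))
E
```

```text
time_s: 8.78
tool_pos: [0.4911, 0.3559, 0.1157]
tool_rot: [-0.205, 2.774, 0.041]
wrist_force: [-0.3, -0.4, -1.3]
opening: 0.0428
t 8.78 at [491.1 355.9 115.7] F [-0.3 -0.4 -1.3] op 42.8 q [ 0.49  0.13  1.96 -0.18  0.72 -1.12]
(450, 0, 130) -6.4 20 dx 81.7 dy -345.9 dz -47.2 wx 5.3 wy 0.7 wz 13.9 rows>=8.6
```

View pics/s9.png

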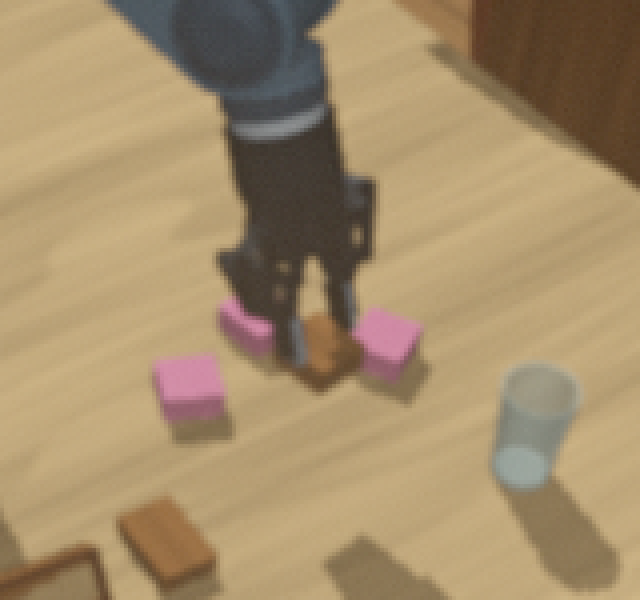

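Plate_24 is held at about (325,350) in the crop. Next I'll carry it across.

```bash
python3 -m creep '[{"dx":81.7,"dy":-345.9,"dz":-47.2,"wx":5.3,"wy":0.7,"wz":13.9,"fingers":0.7},{"dx":81.7,"dy":-345.9,"dz":-47.2,"wx":5.3,"wy":0.7,"wz":13.9,"fingers":0.7},{"dx":81.7,"dy":-345.9,"dz":-47.2,"wx":5.3,"wy":0.7,"wz":13.9,"fingers":0.7},{"dx":81.7,"dy":-345.9,"dz":-47.2,"wx":5.3,"wy":0.7,"wz":13.9,"fingers":0.7},{"dx":81.7,"dy":-345.9,"dz":-47.2,"wx":5.3,"wy":0.7,"wz":13.9,"fingers":0.7},{"dx":81.7,"dy":-345.9,"dz":-47.2,"wx":5.3,"wy":0.7,"wz":13.9,"fingers":0.7},{"dx":81.7,"dy":-345.9,"dz":-47.2,"wx":5.3,"wy":0.7,"wz":13.9,"fingers":0.7},{"dx":81.7,"dy":-345.9,"dz":-47.2,"wx":5.3,"wy":0.7,"wz":13.9,"fingers":0.7},{"dx":81.7,"dy":-345.9,"dz":-47.2,"wx":5.3,"wy":0.7,"wz":13.9,"fingers":0.7},{"dx":81.7,"dy":-345.9,"dz":-47.2,"wx":5.3,"wy":0.7,"wz":13.9,"fingers":0.7},{"dx":81.7,"dy":-345.9,"dz":-47.2,"wx":5.3,"wy":0.7,"wz":13.9,"fingers":0.7}]'
python3 - <<'E'
from h import *
from station import *
rows(get_state(),[((520,-20,90),-6.4,20),((570,-26,56),-6.4,20),((570,-26,44),-6.4,20)])
c=camera("scene"); X=cloud(c); np.savez("s10.npz",**c); hsv=cv2.cvtColor(c["image"],cv2.COLOR_RGB2HSV)
m=(hsv[:,:,0]>5)&(hsv[:,:,0]<17)&(hsv[:,:,1]>100)&(X[:,:,2]>.095)&(X[:,:,2]<.16)&(X[:,:,0]<.52)&(abs(X[:,:,1])<.1)
q=X[m]; print(m.sum(),np.median(q,0),np.percentile(q,[2,98],axis=0)); t=q[q[:,2]>np.percentile(q[:,2],40)]; A=np.c_[t[:,:2],np.ones(len(t))]; print(np.linalg.lstsq(A,t[:,2],rcond=None)[0])
cv2.imwrite("pics/s10.png",c["image"][100:250,220:380,::-1].repeat(4,0).repeat(4,1))
E
```

```text
time_s: 9.75
tool_pos: [0.4478, -0.0017, 0.1271]
tool_rot: [0.162, 2.795, -0.03]
wrist_force: [0.9, 0.2, 0.4]
opening: 0.0429
t 9.75 at [447.8  -1.7 127.1] F [0.9 0.2 0.4] op 42.9 q [-0.29 -0.34  2.35  0.08  0.79 -1.79]
(520, -20, 90) -6.4 20 dx -57.1 dy -9.8 dz 59.8 wx -0.1 wy -0.4 wz -0.2 rows>=2.0
(570, -26, 56) -6.4 20 dx -93.1 dy -9.9 dz 108.7 wx -0.1 wy -0.4 wz -0.2 rows>=3.4
(570, -26, 44) -6.4 20 dx -89.1 dy -9.9 dz 120.0 wx -0.1 wy -0.4 wz -0.2 rows>=3.6
308 [ 0.45946124 -0.00192524  0.13304041] [[ 0.42811438 -0.02473397  0.11184123]
 [ 0.47488873  0.0198171   0.13716178]]
[-0.01287659  0.00555297  0.14024538]
```

View pics/s10.png

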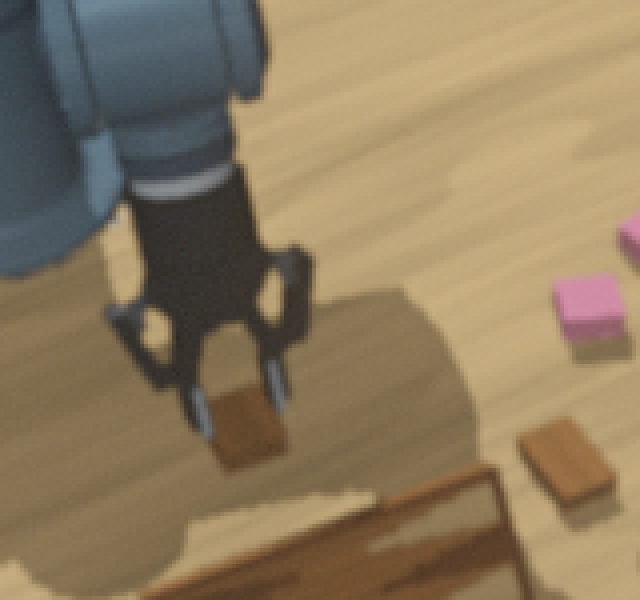

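```bash
python3 -m creep '[{"dx":-28,"dy":-5,"dz":30,"wx":0,"wy":-0.4,"wz":0,"fingers":0.7},{"dx":-57,"dy":-10,"dz":60,"wx":0,"wy":-0.4,"wz":0,"fingers":0.7},{"dx":-76,"dy":-10,"dz":85,"wx":0,"wy":-0.4,"wz":0,"fingers":0.7},{"dx":-91,"dy":-10,"dz":108,"wx":0,"wy":-0.4,"wz":0,"fingers":0.7},{"dx":-91,"dy":-10,"dz":108,"wx":0,"wy":-0.4,"wz":0,"fingers":0.7},{"dx":-87,"dy":-10,"dz":119,"wx":0,"wy":-0.4,"wz":0,"fingers":0.7},{"dx":-87,"dy":-10,"dz":119,"wx":0,"wy":-0.4,"wz":0,"fingers":0.7},{"dx":-86.5,"dy":-10,"dz":120.5,"wx":0,"wy":-0.4,"wz":0,"fingers":0.7},{"dx":-86.5,"dy":-10,"dz":120.5,"wx":0,"wy":-0.4,"wz":0,"fingers":0.7}]'
```

```text
time_s: 10.55
tool_pos: [0.5672, -0.0233, 0.0424]
tool_rot: [0.156, 2.789, -0.029]
wrist_force: [-0.1, -0.0, -0.8]
opening: 0.0427
```

```bash
python3 -m creep '[{"dx":0.4,"dy":0,"dz":1,"wx":0,"wy":0,"wz":0,"fingers":0.7},{"dx":0.7,"dy":0,"dz":2,"wx":0,"wy":0,"wz":0,"fingers":0.7},{"dx":0.7,"dy":0,"dz":2,"wx":0,"wy":0,"wz":0,"fingers":0.7}]'
```

```text
time_s: 10.8
tool_pos: [0.5677, -0.0232, 0.0413]
tool_rot: [0.155, 2.788, -0.029]
wrist_force: [-0.1, 0.4, 1.8]
opening: 0.0425
```

```bash
python3 -m creep '[{"dx":0.4,"dy":0,"dz":1.2,"wx":0,"wy":0,"wz":0,"fingers":0.7},{"dx":0.4,"dy":0,"dz":1.2,"wx":0,"wy":0,"wz":0,"fingers":0.7},{"dx":0.4,"dy":0,"dz":1.2,"wx":0,"wy":0,"wz":0,"fingers":0.7}]'
```

```text
time_s: 11.05
tool_pos: [0.5685, -0.0233, 0.0412]
tool_rot: [0.155, 2.786, -0.029]
wrist_force: [-1.8, 0.9, 5.4]
opening: 0.0426
```

Contact is firm at 5 N. I'll release, back out and look.

```bash
python3 -m creep '[{"dx":0,"dy":0,"dz":0,"wx":0,"wy":0,"wz":0,"fingers":0.2},{"dx":0,"dy":0,"dz":0,"wx":0,"wy":0,"wz":0,"fingers":0.2},{"dx":0,"dy":0,"dz":0,"wx":0,"wy":0,"wz":0,"fingers":0.2},{"dx":0,"dy":0,"dz":0,"wx":0,"wy":0,"wz":0,"fingers":0.2},{"dx":0,"dy":0,"dz":-30,"wx":0,"wy":0,"wz":0,"fingers":0.2},{"dx":0,"dy":0,"dz":-65,"wx":0,"wy":0,"wz":0,"fingers":0.2},{"dx":0,"dy":0,"dz":-100,"wx":0,"wy":0,"wz":0,"fingers":0.2},{"dx":0,"dy":0,"dz":-140,"wx":0,"wy":0,"wz":0,"fingers":0.6},{"dx":0,"dy":0,"dz":-180,"wx":0,"wy":0,"wz":0,"fingers":1},{"dx":0,"dy":0,"dz":-210,"wx":0,"wy":0,"wz":0,"fingers":1},{"dx":0,"dy":0,"dz":-210,"wx":0,"wy":0,"wz":0,"fingers":1}]'
python3 - <<'E'
from h import *
from station import *
rows(get_state(),[((560,-26,330),-6.4,0)])
c=camera("top"); X=cloud(c);cv2.imwrite("pics/t11.png",cv2.resize(c["image"][190:290,290:410,::-1],None,fx=6,fy=6,interpolation=cv2.INTER_CUBIC))
E
```

```text
time_s: 11.97
tool_pos: [0.4987, -0.0156, 0.2462]
tool_rot: [0.154, 2.773, -0.033]
wrist_force: [0.4, -0.7, 0.5]
opening: 0.0202
t 11.97 at [498.7 -15.6 246.2] F [ 0.4 -0.7  0.5] op 20.2 q [-0.29 -0.37  2.14  0.07  1.   -1.78]
(560, -26, 330) -6.4 0 dx -87.9 dy -3.8 dz -56.1 wx -0.2 wy 20.9 wz 0.0 rows>=2.9
```

View pics/t11.png

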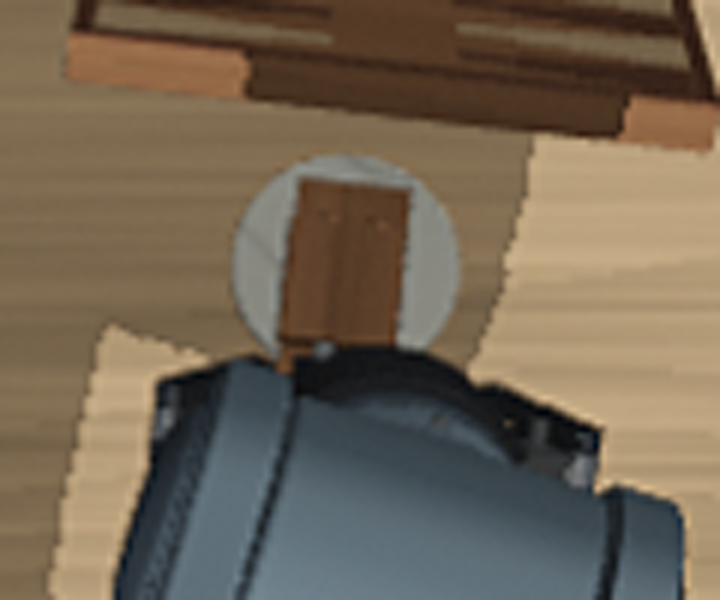

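The stack looks right. Next I'll lift above the leaf, then work down its playing face from behind.

```bash
python3 -m creep '[{"dx":-30,"dy":-1,"dz":-40,"wx":0,"wy":7,"wz":0,"fingers":1},{"dx":-60,"dy":-3,"dz":-56,"wx":0,"wy":14,"wz":0,"fingers":1},{"dx":-88,"dy":-4,"dz":-56,"wx":0,"wy":20.9,"wz":0,"fingers":1},{"dx":-88,"dy":-4,"dz":-56,"wx":0,"wy":20.9,"wz":0,"fingers":1},{"dx":-88,"dy":-4,"dz":-56,"wx":0,"wy":20.9,"wz":0,"fingers":1}]'
python3 - <<'E'
from h import *
from station import *
H=np.array([709,-41.5]); a=np.radians(-6.4); ax=np.array([np.cos(a),np.sin(a)])
T=[(45,260),(45,175),(51,158),(68,147),(86,136),(101,120),(115,102),(122,87),(126,77)]
rows(get_state(),[((*(H-d*ax).round(0),z),-6.4,0) for d,z in T])
c=camera("top"); X=cloud(c); np.savez("t12.npz",**c);cv2.imwrite("pics/t12.png",cv2.resize(c["image"][90:290,290:490,::-1],None,fx=3,fy=3,interpolation=cv2.INTER_CUBIC))
E
```

```text
time_s: 12.43
tool_pos: [0.5622, -0.0269, 0.3224]
tool_rot: [-0.175, -3.126, 0.002]
wrist_force: [-0.6, -0.2, -0.7]
opening: 0.0004
t 12.43 at [562.2 -26.9 322.4] F [-0.6 -0.2 -0.7] op 0.4 q [-0.25 -0.02  1.68 -0.    1.49 -1.71]
(np.float64(664.0), np.float64(-36.0), 260) -6.4 0 dx -102.8 dy 2.4 dz 61.2 wx -0.1 wy -0.6 wz -0.0 rows>=2.9
(np.float64(664.0), np.float64(-36.0), 175) -6.4 0 dx -103.8 dy 2.6 dz 146.2 wx -0.1 wy -0.6 wz -0.0 rows>=4.3
(np.float64(658.0), np.float64(-36.0), 158) -6.4 0 dx -98.0 dy 1.9 dz 163.3 wx -0.1 wy -0.6 wz -0.0 rows>=4.6
(np.float64(641.0), np.float64(-34.0), 147) -6.4 0 dx -81.0 dy 2.0 dz 174.5 wx -0.1 wy -0.6 wz -0.0 rows>=4.6
(np.float64(624.0), np.float64(-32.0), 136) -6.4 0 dx -64.0 dy 2.1 dz 185.7 wx -0.1 wy -0.6 wz -0.0 rows>=4.7
(np.float64(609.0), np.float64(-30.0), 120) -6.4 0 dx -49.0 dy 2.5 dz 201.8 wx -0.1 wy -0.6 wz -0.0 rows>=5.0
(np.float64(595.0), np.float64(-29.0), 102) -6.4 0 dx -35.2 dy 1.9 dz 220.0 wx -0.1 wy -0.6 wz -0.0 rows>=5.3
(np.float64(588.0), np.float64(-28.0), 87) -6.4 0 dx -28.3 dy 2.2 dz 235.1 wx -0.1 wy -0.6 wz -0.0 rows>=5.7
(np.float64(584.0), np.float64(-27.0), 77) -6.4 0 dx -24.3 dy 2.7 dz 245.1 wx -0.1 wy -0.6 wz -0.0 rows>=5.9
```

View pics/t12.png

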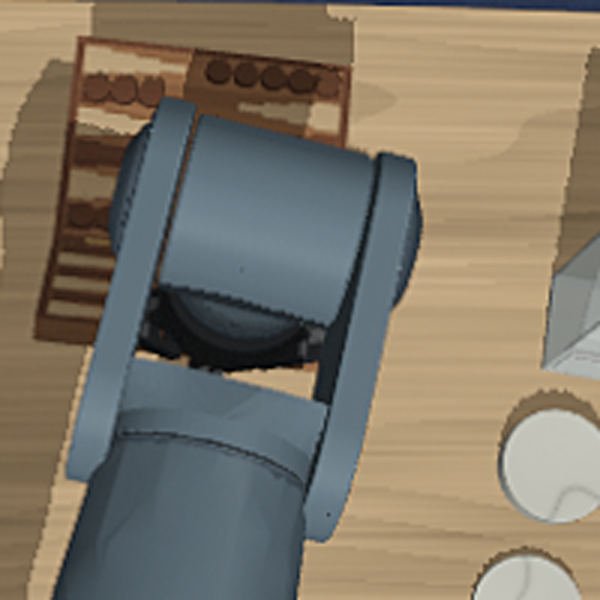

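```bash
python3 -m creep '[{"dx":-40,"dy":1,"dz":0,"wx":0,"wy":-0.6,"wz":0,"fingers":1},{"dx":-80,"dy":2,"dz":15,"wx":0,"wy":-0.6,"wz":0,"fingers":1},{"dx":-103,"dy":2.4,"dz":45,"wx":0,"wy":-0.6,"wz":0,"fingers":1},{"dx":-103,"dy":2.4,"dz":75,"wx":0,"wy":-0.6,"wz":0,"fingers":1},{"dx":-103.5,"dy":2.4,"dz":105,"wx":0,"wy":-0.6,"wz":0,"fingers":1},{"dx":-103.8,"dy":2.4,"dz":130,"wx":0,"wy":-0.6,"wz":0,"fingers":1},{"dx":-103.8,"dy":2.4,"dz":146,"wx":0,"wy":-0.6,"wz":0,"fingers":1},{"dx":-103.8,"dy":2.4,"dz":146,"wx":0,"wy":-0.6,"wz":0,"fingers":1}]'
python3 - <<'E'
from h import *
from station import *
H=np.array([709,-41.5]); a=np.radians(-6.4); ax=np.array([np.cos(a),np.sin(a)])
T=[(51,158),(68,147),(86,136),(101,120),(115,102),(122,87),(126,77)]
rows(get_state(),[((*(H-d*ax).round(0),z),-6.4,0) for d,z in T])
c=camera("scene"); cv2.imwrite("pics/s13.png",cv2.resize(c["image"][150:390,200:420,::-1],None,fx=2.5,fy=2.5,interpolation=cv2.INTER_CUBIC))
E
```

```text
time_s: 13.15
tool_pos: [0.6574, -0.0345, 0.1704]
tool_rot: [-0.175, -3.128, 0.0]
wrist_force: [-0.5, -0.7, -0.4]
opening: -0.0
t 13.15 at [657.4 -34.5 170.4] F [-0.5 -0.7 -0.4] op -0.0 q [-0.22  0.33  1.57 -0.    1.25 -1.68]
(np.float64(658.0), np.float64(-36.0), 158) -6.4 0 dx -0.8 dy -1.4 dz 12.4 wx -0.0 wy -0.5 wz 0.0 rows>=0.3
(np.float64(641.0), np.float64(-34.0), 147) -6.4 0 dx 16.2 dy -1.3 dz 23.6 wx -0.0 wy -0.5 wz 0.0 rows>=0.7
(np.float64(624.0), np.float64(-32.0), 136) -6.4 0 dx 33.2 dy -1.2 dz 34.7 wx -0.0 wy -0.5 wz 0.0 rows>=1.2
(np.float64(609.0), np.float64(-30.0), 120) -6.4 0 dx 48.2 dy -0.9 dz 50.8 wx -0.0 wy -0.5 wz 0.0 rows>=1.7
(np.float64(595.0), np.float64(-29.0), 102) -6.4 0 dx 62.0 dy -1.4 dz 69.0 wx -0.0 wy -0.5 wz 0.0 rows>=2.2
(np.float64(588.0), np.float64(-28.0), 87) -6.4 0 dx 69.0 dy -1.2 dz 84.0 wx -0.0 wy -0.5 wz 0.0 rows>=2.6
(np.float64(584.0), np.float64(-27.0), 77) -6.4 0 dx 73.0 dy -0.7 dz 94.1 wx -0.0 wy -0.5 wz 0.0 rows>=2.9
```

View pics/s13.png

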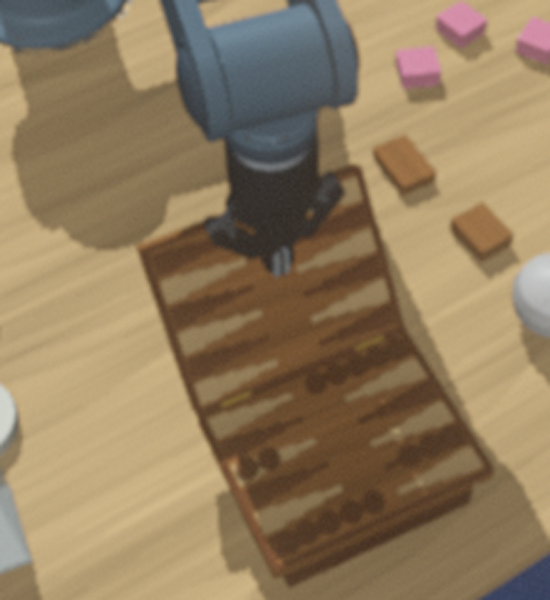

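The shut fingers are behind the playing face with clearance. I'll push in stages.

```bash
python3 -m creep '[{"dx":0,"dy":-1,"dz":8,"wx":0,"wy":-0.5,"wz":0,"fingers":1},{"dx":4,"dy":-1,"dz":15,"wx":0,"wy":-0.5,"wz":0,"fingers":1},{"dx":10,"dy":-1,"dz":19.5,"wx":0,"wy":-0.5,"wz":0,"fingers":1},{"dx":16,"dy":-1,"dz":23.6,"wx":0,"wy":-0.5,"wz":0,"fingers":1},{"dx":22,"dy":-1,"dz":27.5,"wx":0,"wy":-0.5,"wz":0,"fingers":1}]'
python3 - <<'E'
from station import *
s=get_state(); print(s["wrist_force"])
E
```

```text
time_s: 13.62
tool_pos: [0.6373, -0.0336, 0.1467]
tool_rot: [0.175, 3.13, -0.003]
wrist_force: [3.1, -0.5, -0.4]
opening: -0.0002
[ 3.10445781 -0.48448154 -0.40321507]
```

```bash
python3 -m creep '[{"dx":7,"dy":0,"dz":6,"wx":0,"wy":0,"wz":0,"fingers":1},{"dx":13,"dy":0,"dz":11,"wx":0,"wy":0,"wz":0,"fingers":1},{"dx":21,"dy":0,"dz":18,"wx":0,"wy":0,"wz":0,"fingers":1},{"dx":28,"dy":0,"dz":26,"wx":0,"wy":0,"wz":0,"fingers":1},{"dx":35,"dy":0,"dz":34,"wx":0,"wy":0,"wz":0,"fingers":1}]'
python3 - <<'E'
from station import *
from h import *
s=get_state(); print(s["wrist_force"],s["tool_rot"])
c=camera("scene"); cv2.imwrite("pics/s14.png",cv2.resize(c["image"][150:390,200:420,::-1],None,fx=2.5,fy=2.5,interpolation=cv2.INTER_CUBIC))
E
```

```text
time_s: 14.03
tool_pos: [0.6018, -0.0296, 0.1117]
tool_rot: [0.175, 3.13, -0.003]
wrist_force: [1.3, -0.6, 0.9]
opening: -0.0
[ 1.28083158 -0.57895923  0.86469284] [ 1.74988059e-01  3.13018380e+00 -2.64861128e-03]
```

View pics/s14.png

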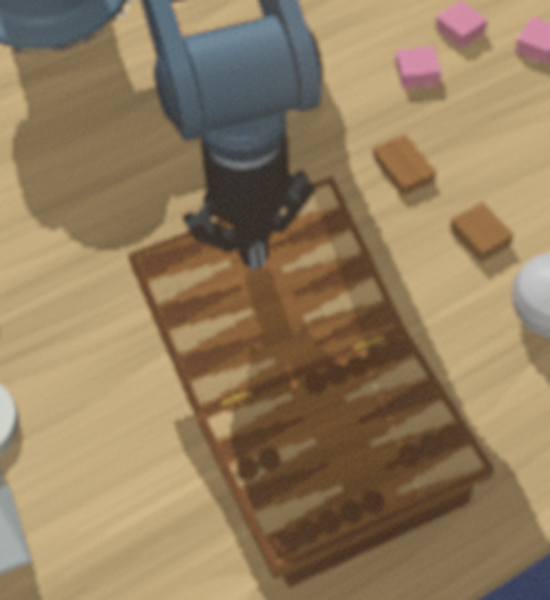

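```bash
python3 -m creep '[{"dx":7,"dy":0,"dz":9,"wx":0,"wy":0,"wz":0,"fingers":1},{"dx":13,"dy":0,"dz":18,"wx":0,"wy":0,"wz":0,"fingers":1},{"dx":18,"dy":0,"dz":24,"wx":0,"wy":0,"wz":0,"fingers":1},{"dx":22,"dy":0,"dz":30,"wx":0,"wy":0,"wz":0,"fingers":1},{"dx":25,"dy":0,"dz":35,"wx":0,"wy":0,"wz":0,"fingers":1},{"dx":25,"dy":0,"dz":35,"wx":0,"wy":0,"wz":0,"fingers":1}]'
python3 - <<'E'
from station import *
from h import *
c=camera("scene"); cv2.imwrite("pics/s15.png",cv2.resize(c["image"][150:390,200:420,::-1],None,fx=2.5,fy=2.5,interpolation=cv2.INTER_CUBIC))
X=cloud(c); ax=np.array([np.cos(np.radians(-6.4)),np.sin(np.radians(-6.4))]); D=(np.array([.709,-.0415])-X[:,:,:2])@ax; L=(X[:,:,:2]-np.array([.709,-.0415]))@np.array([-ax[1],ax[0]])
for lo in(.03,.07,.11,.14):
  m=(D>lo)&(D<lo+.02)&(abs(L)<.1)&(abs(L)>.06)&(X[:,:,2]>.03)&(X[:,:,2]<.13); print(lo,m.sum(),np.median(X[m][:,2]))
E
```

```text
time_s: 14.58
tool_pos: [0.5728, -0.0259, 0.0727]
tool_rot: [-0.175, -3.134, 0.0]
wrist_force: [0.2, -0.5, 0.3]
opening: -0.0003
0.03 233 0.07070558487759293
0.07 220 0.07135416156244434
0.11 225 0.07281688280627518
0.14 206 0.07413095315060098
```

View pics/s15.png

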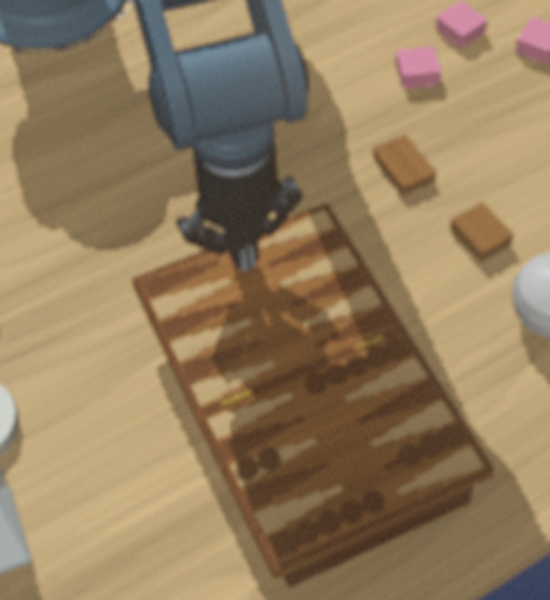

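```bash
python3 -m creep '[{"dx":0,"dy":0,"dz":1.5,"wx":0,"wy":0,"wz":0,"fingers":1},{"dx":0,"dy":0,"dz":3,"wx":0,"wy":0,"wz":0,"fingers":1},{"dx":0,"dy":0,"dz":3,"wx":0,"wy":0,"wz":0,"fingers":1}]'; python3 -m creep '[{"dx":0,"dy":0,"dz":1.5,"wx":0,"wy":0,"wz":0,"fingers":1},{"dx":0,"dy":0,"dz":1.5,"wx":0,"wy":0,"wz":0,"fingers":1}]'
```

```text
time_s: 14.88
tool_pos: [0.5736, -0.0261, 0.0703]
tool_rot: [-0.175, -3.135, 0.001]
wrist_force: [-0.6, 0.6, -0.7]
opening: 0.0001
time_s: 15.05
tool_pos: [0.5737, -0.0261, 0.0687]
tool_rot: [-0.175, -3.136, 0.001]
wrist_force: [0.5, -1.1, -0.8]
opening: 0.0001
```

```bash
python3 -m creep '[{"dx":0,"dy":0,"dz":1.2,"wx":0,"wy":0,"wz":0,"fingers":1},{"dx":0,"dy":0,"dz":1.2,"wx":0,"wy":0,"wz":0,"fingers":1},{"dx":0,"dy":0,"dz":1.2,"wx":0,"wy":0,"wz":0,"fingers":1}]'
```

```text
time_s: 15.3
tool_pos: [0.5739, -0.0261, 0.0681]
tool_rot: [-0.175, -3.136, 0.001]
wrist_force: [-2.3, -0.3, 5.4]
opening: 0.0001
```

```bash
python3 -m creep '[{"dx":0,"dy":0,"dz":1.2,"wx":0,"wy":0,"wz":0,"fingers":1},{"dx":0,"dy":0,"dz":1.8,"wx":0,"wy":0,"wz":0,"fingers":1},{"dx":0,"dy":0,"dz":1.8,"wx":0,"wy":0,"wz":0,"fingers":1}]'
```

```text
time_s: 15.55
tool_pos: [0.5739, -0.0261, 0.068]
tool_rot: [-0.174, -3.134, 0.001]
wrist_force: [-6.4, 0.5, 15.3]
opening: -0.0
```

```bash
python3 -m creep '[{"dx":0,"dy":0,"dz":2.4,"wx":0,"wy":0,"wz":0,"fingers":1},{"dx":0,"dy":0,"dz":2.4,"wx":0,"wy":0,"wz":0,"fingers":1},{"dx":0,"dy":0,"dz":2.4,"wx":0,"wy":0,"wz":0,"fingers":1},{"dx":0,"dy":0,"dz":2.4,"wx":0,"wy":0,"wz":0,"fingers":1}]'
python3 - <<'E'
from station import *
from h import *
c=camera("top"); np.savez("t16.npz",**c); X=cloud(c); ax=np.array([np.cos(np.radians(-6.4)),np.sin(np.radians(-6.4))]); D=(np.array([.709,-.0415])-X[:,:,:2])@ax; L=(X[:,:,:2]-np.array([.709,-.0415]))@np.array([-ax[1],ax[0]])
m=(D>.01)&(D<.165)&(L<.105)&(L>-.105)&(X[:,:,2]>.05)&(X[:,:,2]<.085)
q=np.c_[D[m],L[m],np.ones(m.sum())]; print(m.sum(),np.linalg.lstsq(q,X[m][:,2],rcond=None)[0])
E
```

```text
time_s: 15.88
tool_pos: [0.5739, -0.0261, 0.068]
tool_rot: [-0.174, -3.133, 0.001]
wrist_force: [-9.6, 0.8, 18.0]
opening: -0.0001
1558 [-0.00137282 -0.00170184  0.06861579]
```

Level to about 0.001 rad, with 18 N pressed on it. Now I'll retract straight up and check again.

```bash
python3 -m creep '[{"dx":0,"dy":0,"dz":-1,"wx":0,"wy":0,"wz":0,"fingers":1},{"dx":0,"dy":0,"dz":-8,"wx":0,"wy":0,"wz":0,"fingers":1},{"dx":0,"dy":0,"dz":-40,"wx":0,"wy":0,"wz":0,"fingers":1},{"dx":0,"dy":0,"dz":-80,"wx":0,"wy":0,"wz":0,"fingers":1},{"dx":40,"dy":0,"dz":-120,"wx":0,"wy":0,"wz":0,"fingers":1},{"dx":80,"dy":0,"dz":-150,"wx":0,"wy":0,"wz":0,"fingers":1},{"dx":120,"dy":0,"dz":-160,"wx":0,"wy":0,"wz":0,"fingers":1},{"dx":160,"dy":0,"dz":-160,"wx":0,"wy":0,"wz":0,"fingers":1},{"dx":160,"dy":0,"dz":-160,"wx":0,"wy":0,"wz":0,"fingers":1},{"dx":160,"dy":0,"dz":-160,"wx":0,"wy":0,"wz":0,"fingers":1}]'
python3 - <<'E'
from station import *
from h import *
c=camera("top"); X=cloud(c); ax=np.array([np.cos(np.radians(-6.4)),np.sin(np.radians(-6.4))]); D=(np.array([.709,-.0415])-X[:,:,:2])@ax; L=(X[:,:,:2]-np.array([.709,-.0415]))@np.array([-ax[1],ax[0]])
m=(D>.01)&(D<.165)&(L<.105)&(L>-.105)&(X[:,:,2]>.05)&(X[:,:,2]<.085)
q=np.c_[D[m],L[m],np.ones(m.sum())]; print(m.sum(),np.linalg.lstsq(q,X[m][:,2],rcond=None)[0])
cv2.imwrite("pics/t17.png",c["image"][:,:,::-1])
c=camera("scene");cv2.imwrite("pics/s17.png",c["image"][:,:,::-1])
E
```

```text
time_s: 16.77
tool_pos: [0.4133, -0.0078, 0.2291]
tool_rot: [-0.174, -3.135, 0.002]
wrist_force: [0.0, -1.1, 0.5]
opening: 0.0002
6125 [-0.00086525 -0.00091137  0.06831116]
```

View pics/t17.png

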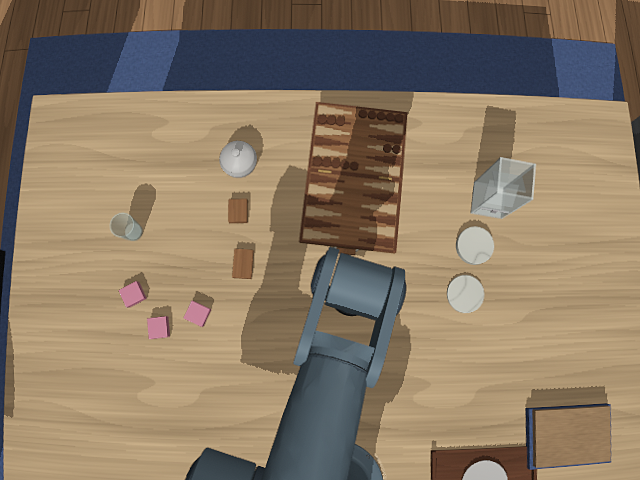

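View pics/s17.png

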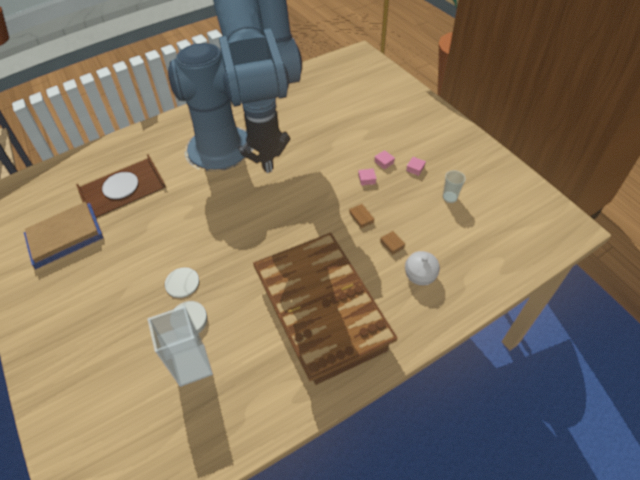

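The far view shows the near half lying level. The glass, bowl and tower are where they started, the two spare plates are flat, and the arm is clear of everything. I'll hand it in.

Run:
```python
from station import *
close_job()
print(get_state()["time_s"])
```

```text
the job is handed in; nothing more can be done
the job is handed in; nothing more can be done
```

The near half now rests level on plate_12 and plate_24, and the job is handed in after about 17 s of the 67 s allowed. The coaster under it measured 14 mm, so those two plates make up the 50 mm (14 + 12 + 24).

- **Stack:** I laid plate_12 and then plate_24 flat on the coaster using a gripper tilted 20°. Plate_12 measured flat, with its top at 26 mm and its centre about 9 mm from the coaster's centre. Plate_24 was set down at about the same spot. I checked it only in a picture, not by measurement.
- **Press:** I swung the near half down with the fingers shut and pressed with about 18 N vertically, about 20 N in all. It stopped on the stack with the fingertip at 68.0 mm, where the top face should be.
- **Last checks:** With the arm withdrawn, the near half's slope was about 0.001 rad in both directions, at 68.3 mm height. By eye in the last pictures, the glass, bowl and dice tower stood where they began, and plates 18 and 21 lay flat.
- **Not checked:** I could not measure the force left between the near half and plate_24 after release. The stiff hinge should hold some of the press, but this is the one condition I have no reading for.
- **Disagreement:** Plate_12 touched down about 4 mm lower than I had computed. I went by the contact force, and the later height check was right.

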